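Pack the brow-practice kit

ROBOT

A 6-joint arm with a two-finger parallel gripper is mounted at the origin on the work surface. World frame = base frame: x ahead of the robot, y to its left, z up, the work surface at z = 0. Lengths are in m, angles in degrees, forces in N, time in s.
With the tool pointing down it reaches from about 0.4 to 0.825 m from the base axis. Payload 7 kg.
Tool frame: the origin (TCP) lies midway between the tips of the shut fingers; the grasp point (between the pads) lies 19 mm behind it (ctrl.hold_point_z is the distance from the TCP to the grasp point, in m); z points along the fingers, y is the line along which they close (so a half turn about z gives the same grasp; the last joint's range is limited). The gripper opens to 88 mm and grips with 3 to 60 N. Pads are 19 mm wide; open, the fingers measure 130 mm over their backs; the gripper's body (78 mm by 193 mm) begins 47 mm behind the grasp point.
Start: joints at [-50.529, 20.546, 0.682, 0, -70.136, -16.507], TCP at [0.263, -0.621, 0.201] pointing down, gripper open.
Joint ranges: [-176.03, 176.03], [-82.01, 121.73], [-58.28, 71.71], [-173.87, 95.51], [-174.79, -0.11], [-173.66, 173.66]. Speed limits (degrees/s): [136.94, 136.94, 172.46, 180, 180, 180].

INTERFACE

Orientations are given as [roll, pitch, yaw] about the fixed x, y, z axes, in that order (R = Rz(yaw) Ry(pitch) Rx(roll)).
In Python, from plant import ctrl gives the robot as it stands.
- The arm moves only by the tool apply_moves, never from a script. Its argument "deltas" is a list of rows, each an object with "fingers": the finger opening in mm, from 0 to 87.6; "delta_pos": the shift along the tool's x, y, z in mm, a list of three; "angular": the turn, a rotation vector about the tool's x, y, z in degrees, a list of three. A call has 1 to 10 rows; each row is the pose to reach, as a shift and turn from the pose commanded when the call began, along the tool's axes at that moment; what a row does not reach only later rows make up. A row lasts 1/10 s, in which the tool goes at most 50 mm and 8.59 degrees, less where a joint would pass 70% of its speed; a pose out of reach is approached as far as the arm can. A call with a gripper value outside its range is refused whole. The fingers move at their own pace and stop on an object; the grip force is fixed at half the most. Time passes only in rows, so rows that repeat a pose let the fingers close. It gives the time, the measured TCP pose, the force, the opening and the grip force at its end, in the units of the state.
- ctrl.get_obs(): the state, without advancing time (a new reading comes with each control period).
- ctrl.snapshot(name): name is "side" or "top"; returns the picture (480x640x3 uint8, red, green, blue); there is no depth.
- ctrl.camera_params(name): a dict with "fx", "fy", "cx", "cy" (pixels), "dist_coeffs" ([k1, k2, p1, p2, k3] as OpenCV has them; the pictures are not rectified), "cam_to_world" (4x4, takes a point from camera to world coordinates). Camera axes: x right, y up, looking along -z (the intrinsics and any distortion apply to the point x, -y, -z); pixel columns grow to the right and rows downward; lengths in m; the calibration is good to about 2 mm. A picture is of the moment at which its call begins. camera_params takes no time and is no camera call.
- ctrl.close_job(): hands the job in; it is judged then, once.
The state is a dict: "clock": time; "joint_pos": joint angles; "qvel": joint speeds; "tau": joint torques, N m; "tool_pos": TCP position; "orientation": TCP orientation; "force": force on the tool from outside, world axes, zero at the start; "moment": the same for the moment, N m; "opening": finger opening in m; "gripper_force": force on a finger pad.
Only numpy, scipy, OpenCV 4.12 (cv2) and the standard library are available. Lean on these libraries where they do the work, as an engineer would, in place of code of your own. Each camera call takes 0.05 s, during which the arm holds its last target. There are 200 camera calls.

TASK

Pack up the practice kit: lay every needle carton on the table flat on the floor of the white kit tray, side by side. Then cover them with the skin-coloured practice plate: tuck one short edge at a tilt under the blue lip at the tray's near end and lower the other end until the plate lies level on the ledges, and finally flip the orange clamp fully down over its far end. Don't disturb the coffee cup or the lotion bottle.

Things in the scene. Friction and masses are not known exactly. Their poses are not given: they have to be found in the camera images.
- tray: white open kit tray fixed to the table, 218 (x) x 164 (y) mm outside; origin at the centre of its underside, x lengthways towards the clamp end (away from the robot), z up. Walls and floor 5 mm thick; cavity 208 mm long (x -104 to 104), 154 mm wide (y -77 to 77). Long walls and clamp-end wall 53 mm high, lip-end wall 59 mm
- well (a point): centre of the tray's inner floor, 5 mm above the tray's origin. The well for the cartons is 208 mm long and 132 mm wide (y -66 to 66), between two grey ledges along the long walls; the ledges' tops, on which the plate rests, are 36 mm above this point (z = 41 mm in the tray's frame)
- lip (a point): middle of the inner lower edge of the blue lip, in the tray's frame at x = -88, z = 54 mm. The lip overhangs the cavity by 16 mm (x -104 to -88) over its whole width at the near end, 5 mm thick (top at z = 59), 13 mm above the ledges, so that the plate cannot be dropped straight in
- plate: rigid skin-coloured practice plate, the tray's cover, 200 (x) x 146 (y) x 6 mm, 0.25 kg; origin at the centre of its underside, z up. Across its middle stands a white grip bar 14 (x) x 70 (y) mm, top 38 mm above the underside. Same either way round (half turn). Starts flat on the table to the right. Seated, its origin is above the tray's, at z = 41 mm, one short edge under the lip
- clamp (a joint): orange flip clamp at the tray's far end, rad: 0 = fully down over the plate, opens up to 2.4; starts at 2.1 to 2.35, leaning away from the tray. Hinge axis along the tray's y, stiff: stays where left, under 2 N at the tip moves it. A flap 60 long, 76 wide (y), 6 mm thick, from the hinge towards the tray's -x when shut; its rubber foot, 22 to 38 mm from the hinge, then is 2 mm above the plate
- clamp_hinge (a point): centre of the clamp's hinge axis, mid-thickness of the flap: in the tray's frame at x = 120, y = 0, z = 57 mm; does not move
- clamp_tip (a point): middle of the clamp's free edge, 60 mm from the hinge
- carton0: sealed white cardboard carton of needle cartridges with a blue band round it, 60 (own x) x 32 (own y) x 28 (own z) mm, 60 g; origin at its centre; lies flat on the table to the left; some of the five are absent in a given start
- carton1: sealed white cardboard carton of needle cartridges with a green band round it, 60 (own x) x 32 (own y) x 28 (own z) mm, 60 g; origin at its centre; lies flat on the table to the left; may be absent
- carton2: sealed white cardboard carton of needle cartridges with a red band round it, 60 (own x) x 32 (own y) x 28 (own z) mm, 60 g; origin at its centre; lies flat on the table to the left; may be absent
- carton3: sealed white cardboard carton of needle cartridges with a yellow band round it, 60 (own x) x 32 (own y) x 28 (own z) mm, 60 g; origin at its centre; lies flat on the table to the left; may be absent
- carton4: sealed white cardboard carton of needle cartridges with a grey band round it, 60 (own x) x 32 (own y) x 28 (own z) mm, 60 g; origin at its centre; lies flat on the table to the left; may be absent
- coffee_cup: grey paper coffee cup with black lid, 86 mm across, 109 mm high; origin at the centre of its underside; to be left alone
- lotion: white pump bottle with green label, 68 mm across, 197 mm high; origin at the centre of its underside; to be left alone
Mind the look-alikes: they are no part of the job. What is shaped like the carton4 but purple is not meant. What is shaped like the carton1 but turquoise is not meant.

How it is judged (in metres and radians):
On the way, in this order (a step that is already met when the one before it is completed fails the run):
1. every carton present lies in the tray's well (x of carton0 in the frame of tray between -0.105 and 0.105 m and y of carton0 in the frame of tray between -0.072 and 0.072 m and z of carton0 in the frame of tray between 0.005 and 0.03 m and x of carton1 in the frame of tray between -0.105 and 0.105 m and y of carton1 in the frame of tray between -0.072 and 0.072 m and z of carton1 in the frame of tray between 0.005 and 0.03 m and x of carton2 in the frame of tray between -0.105 and 0.105 m and y of carton2 in the frame of tray between -0.072 and 0.072 m and z of carton2 in the frame of tray between 0.005 and 0.03 m and x of carton3 in the frame of tray between -0.105 and 0.105 m and y of carton3 in the frame of tray between -0.072 and 0.072 m and z of carton3 in the frame of tray between 0.005 and 0.03 m and x of carton4 in the frame of tray between -0.105 and 0.105 m and y of carton4 in the frame of tray between -0.072 and 0.072 m and z of carton4 in the frame of tray between 0.005 and 0.03 m), for 0.2 s.
2. the plate lies level on the ledges, one edge under the lip (all of step 1 and x of plate in the frame of tray between -0.007 and 0.007 m and y of plate in the frame of tray between -0.008 and 0.008 m and z of plate in the frame of tray between 0.037 and 0.0445 m and angle between plate's own z axis and vertical below 0.04 rad and angle between the x axis of plate and the x axis of tray, either way round below 0.1 rad), for 0.2 s.
3. the clamp is down over the plate (x of plate in the frame of tray between -0.007 and 0.007 m and y of plate in the frame of tray between -0.008 and 0.008 m and z of plate in the frame of tray between 0.037 and 0.0445 m and angle between plate's own z axis and vertical below 0.04 rad and angle between the x axis of plate and the x axis of tray, either way round below 0.1 rad and value of joint clamp below 0.1 rad), for 0.2 s.
At the end, for the whole second after the job is handed in: Every carton present on the well floor (centre under 30 mm high); plate on the ledges, its origin within 7 mm along and 8 mm across of the tray's and 37 to 44.5 mm high, level to 0.04 rad, aligned to 0.1 rad; clamp under 0.10 rad; all at rest (all of step 1 and all of step 3 and linear speed of each of carton0, carton1, carton2, carton3, carton4, plate below 0.02 m/s); the robot touches nothing.
It fails at once if the coffee cup is shoved more than 30 mm or tipped (distance of coffee_cup from where it was at the start of the episode above 0.03 m or angle between coffee_cup's own z axis and vertical above 0.3 rad).
It fails at once if the lotion is shoved more than 30 mm or tipped (distance of lotion from where it was at the start of the episode above 0.03 m or angle between lotion's own z axis and vertical above 0.3 rad).
Of carton0, carton1, carton2, carton3, carton4 only 3 to 5 are there at a start; the rules pass over those that are not, and their reading is None.
At some moment in a run one of carton0, carton1, carton2, carton3, carton4, plate may be knocked a few centimetres aside while the robot is not near it.
Once in a run the grip may slacken for a moment while it holds something.
It also fails if it takes over 210 s, if anything falls off the work surface, if the arm or the gripper's body presses on something with over 40 N, if the wrist force passes 120 N, or if a joint passes its speed limit or range.

## Working session

There is one attempt and no reset: what is moved stays moved. The work goes in short steps, Python scripts to look and compute and a tool call to move; the robot and the scene stay as the last step left them, time stands still between calls to the robot, and variables do not carry over. Pictures are saved under pics/ and viewed, at most 14 in all, crops included, and the job is handed in when it is done.

Besides the shell and the picture viewer there is one more tool, called after "Call:" as a command line: name --argument value ..., lists and objects as JSON in quotes. apply_moves: Moves the arm, as the interface text tells. Its arguments: {"type":"object","properties":{"deltas":{"type":"array"}},"required":["deltas"]}

```bash
ls; mkdir -p pics
python3 - <<'E'
from plant import ctrl
import cv2,numpy as np
for n in("side","top"):
    im=ctrl.snapshot(n);cv2.imwrite(f"pics/{n}0.png",im[:,:,::-1])
    p=ctrl.camera_params(n);print(n,p["fx"],p["fy"],p["cx"],p["cy"],p["dist_coeffs"]);print(np.round(p["cam_to_world"],4))
print(ctrl.get_obs(), ctrl.hold_point_z)
E
```

```text
pics
side 444.4921364432617 444.4921364432617 328.85727515254126 242.24520792686573 [-0.09406548  0.          0.          0.          0.        ]
[[-0.9151  0.297  -0.2728  0.2052]
 [-0.4032 -0.6638  0.6299  0.7447]
 [ 0.006   0.6864  0.7272  0.8975]
 [ 0.      0.      0.      1.    ]]
top 557.3851838580706 557.3851838580706 325.7522459295759 247.04052497094992 [0.00034517 0.         0.         0.         0.        ]
[[-2.0000e-03  9.9620e-01 -8.6900e-02  4.3440e-01]
 [-9.9990e-01 -5.0000e-04  1.7000e-02  6.3100e-02]
 [ 1.6900e-02  8.6900e-02  9.9610e-01  1.2049e+00]
 [ 0.0000e+00  0.0000e+00  0.0000e+00  1.0000e+00]]
{'clock': 0.1, 'joint_pos': array([-5.05295319e+01,  2.05882662e+01,  6.37516440e-01, -1.74696496e-02,
       -7.01368243e+01, -1.65088925e+01]), 'qvel': array([ 0.03117153, -0.05071939,  0.14200405,  0.13086423, -0.03696091,
        0.05963698]), 'tau': array([-2.66869734e-03, -5.84161627e+01,  2.93753636e+01,  7.01552063e+00,
        1.02051330e-02, -6.10139523e-05]), 'tool_pos': array([ 0.2631195 , -0.6210669 ,  0.20049526]), 'orientation': array([ 1.79911369e+02, -9.14136875e-03, -1.57044366e+02]), 'force': array([ 0.11028776, -0.32559846,  0.33502411]), 'moment': array([ 0.05258202,  0.03128845, -0.00827261]), 'gripper_force': 0.0, 'opening': 0.08736677017300166} 0.0188
```

View pics/top0.png

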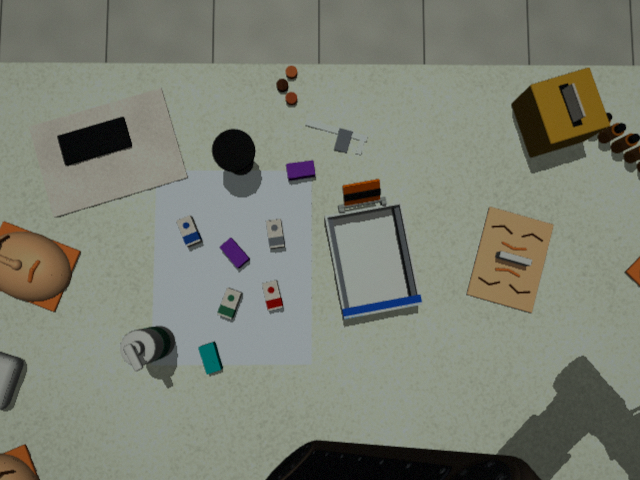

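View pics/side0.png

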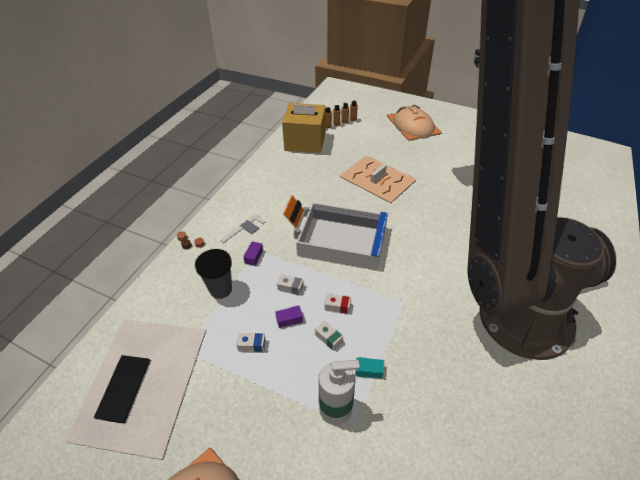

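Top view: the cartons are blue (189,231), grey (275,235), green (230,303) and red (273,295). There is no yellow one. The look-alikes are purple (301,171) and (235,253), and turquoise (210,358); I'll leave those alone. The tray is at about (372,262), the plate at (512,260), the cup at (234,150) and the lotion at (148,345).

```bash
cat > h.py <<'E'
from plant import ctrl
import cv2,numpy as np
from scipy.spatial.transform import Rotation as R
def snap(n,f=None):
    im=np.ascontiguousarray(ctrl.snapshot(n)[:,:,::-1])
    if f: cv2.imwrite(f"pics/{f}.png",im)
    return im
def ray(n,px):
    p=ctrl.camera_params(n);K=np.array([[p["fx"],0,p["cx"]],[0,p["fy"],p["cy"]],[0,0,1]])
    u=cv2.undistortPoints(np.float64(px).reshape(-1,1,2),K,np.float64(p["dist_coeffs"])).reshape(-1,2)
    T=np.array(p["cam_to_world"]);d=np.c_[u[:,0],-u[:,1],-np.ones(len(u))]@T[:3,:3].T
    return T[:3,3],d
def onplane(n,px,z):
    o,d=ray(n,px);return o+d*((z-o[2])/d[:,2])[:,None]
def proj(n,P):
    p=ctrl.camera_params(n);K=np.array([[p["fx"],0,p["cx"]],[0,p["fy"],p["cy"]],[0,0,1]])
    T=np.linalg.inv(np.array(p["cam_to_world"]));c=np.float64(P).reshape(-1,3)@T[:3,:3].T+T[:3,3]
    return cv2.projectPoints(c*[1,-1,-1],np.zeros(3),np.zeros(3),K,np.float64(p["dist_coeffs"]))[0].reshape(-1,2)
E
python3 - <<'E'
import cv2,numpy as np
im=cv2.imread("pics/top0.png")
cv2.imwrite("pics/crop0.png",cv2.resize(im[205:325,165:295],None,fx=4.5,fy=4.5,interpolation=cv2.INTER_CUBIC))
cv2.imwrite("pics/crop1.png",cv2.resize(im[165:330,310:560],None,fx=3.2,fy=3.2,interpolation=cv2.INTER_CUBIC))
for p in [(189,225),(275,227),(230,297),(273,288),(200,280),(189,240),(275,245),(227,313),(273,304),(235,253)]:
    print(p,im[p[1]-1:p[1]+2,p[0]-1:p[0]+2].mean((0,1)).round())
E
```

```text
(189, 225) [104.  91.  82.]
(275, 227) [77. 75. 70.]
(230, 297) [47. 69. 25.]
(273, 288) [ 56.  64. 117.]
(200, 280) [154. 152. 144.]
(189, 240) [91. 43. 12.]
(275, 245) [102. 106. 104.]
(227, 313) [45. 65. 23.]
(273, 304) [  2.   5. 100.]
(235, 253) [102.  29.  70.]
```

View pics/crop0.png

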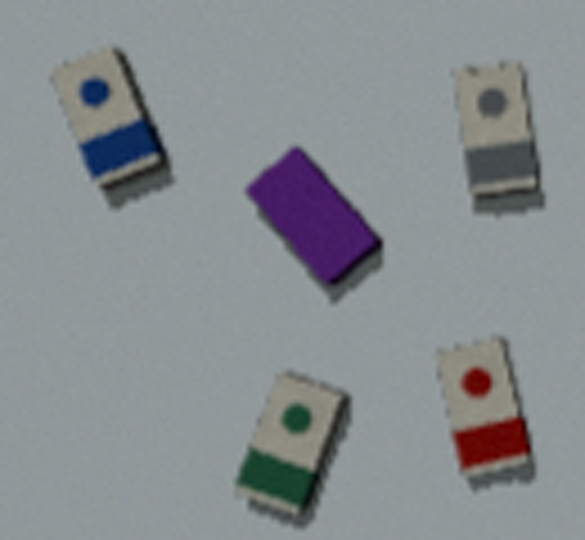

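View pics/crop1.png

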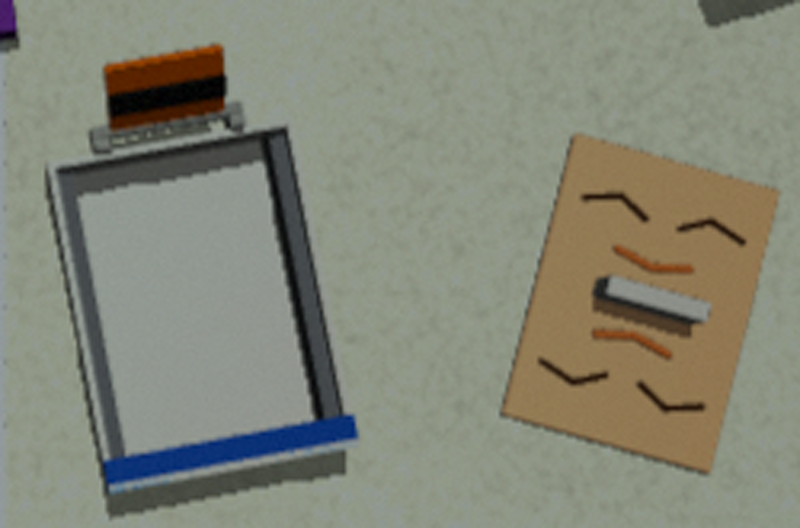

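Crop 0 confirms the four banded cartons with their dots (blue, grey, green, red). Crop 1 shows the tray with its lip at the near end, the clamp leaning away, and the plate with its grip bar.

Run:
```python
from h import *
def un(c,s,off): return (np.float64(c)+.5)/s-.5+off
def rect(c,s,off,z,nm):
    P=onplane("top",un(c,s,off),z)
    a,b,cc,d=P[:,:2]; L=(a+b-cc-d)/2; W=(b+cc-a-d)/2
    print(nm,P[:,:2].mean(0).round(4),"len",np.linalg.norm(L).round(4),"wid",np.linalg.norm(W).round(4),"yaw",np.degrees(np.arctan2(L[1],L[0])).round(1),np.degrees(np.arctan2(W[0],-W[1])).round(1));return P
o=[165,205]
rect([(53,75),(117,48),(161,156),(101,186)],4.5,o,.028,"blue")
rect([(455,70),(520,63),(538,187),(475,195)],4.5,o,.028,"grey")
rect([(288,372),(349,393),(303,513),(238,491)],4.5,o,.028,"green")
rect([(438,350),(503,338),(530,456),(467,469)],4.5,o,.028,"red")
o=[310,165]
rect([(575,133),(778,188),(709,473),(502,415)],3.2,o,.006,"plate")
rect([(608,277),(711,302),(707,322),(605,294)],3.2,o,.038,"bar")
P=onplane("top",un([(104,463),(353,416)],3.2,o),.059);print("lip inner",P,np.linalg.norm(P[0]-P[1]))
Q=onplane("top",un([(47,169),(287,127)],3.2,o),.053);print("far rim",Q,np.linalg.norm(Q[0]-Q[1]))
d=Q.mean(0)-P.mean(0);print("lip->far",np.linalg.norm(d[:2]),"should 197; yaw",np.degrees(np.arctan2(d[1],d[0])))
for A in(P,Q): w=A[1]-A[0];print(np.degrees(np.arctan2(w[0],-w[1])))
# colour masks for lip in both views
for n in("top","side"):
    im=cv2.imread(f"pics/{n}0.png");h=cv2.cvtColor(im,cv2.COLOR_BGR2HSV)
    m=cv2.inRange(h,(105,150,60),(125,255,255))
    cs=cv2.findContours(m,cv2.RETR_EXTERNAL,cv2.CHAIN_APPROX_SIMPLE)[0]
    for c in cs:
        if cv2.contourArea(c)>100:print(n,cv2.boxPoints(cv2.minAreaRect(c)).round(1).tolist())
```

```text
blue [0.5725 0.3332] len 0.0565 wid 0.0318 yaw 23.5 25.1
grey [0.5666 0.1504] len 0.0598 wid 0.0303 yaw 8.9 6.7
green [0.4198 0.2437] len 0.0594 wid 0.031 yaw -21.3 -18.8
red [0.4377 0.1555] len 0.0568 wid 0.0303 yaw 13.7 10.9
plate [ 0.5132 -0.3569] len 0.1999 wid 0.1437 yaw -15.8 -15.5
bar [ 0.5128 -0.3567] len 0.0125 wid 0.0697 yaw -12.5 -14.6
lip inner [[ 0.40646256  0.01019185  0.059     ]
 [ 0.43607543 -0.14991008  0.059     ]] 0.16281753685236675
far rim [[ 0.59676775  0.0461973   0.053     ]
 [ 0.62453684 -0.11087262  0.053     ]] 0.15950574672988108
lip->far 0.19306448526407607 should 197; yaw 11.206564420236376
10.479145303357747
10.025974727426204
top [[341.6000061035156, 308.79998779296875], [419.6000061035156, 293.8999938964844], [421.0, 301.20001220703125], [343.0, 316.1000061035156]]
side [[371.20001220703125, 254.3000030517578], [379.3999938964844, 211.3000030517578], [386.70001220703125, 212.6999969482422], [378.5, 255.6999969482422]]
side [[569.0, 0.0], [639.0, 0.0], [639.0, 222.0], [569.0, 222.0]]
```

```bash
cat >> h.py <<'E'
TR=np.array([0.5055,-0.053]);TY=10.6
def tw(p,TR=None,TY=None):
    g=globals();TR=g["TR"] if TR is None else TR;TY=g["TY"] if TY is None else TY
    p=np.float64(p).reshape(-1,3)/1000;return np.c_[p[:,:2]@R.from_euler("z",TY,degrees=True).as_matrix()[:2,:2].T+TR,p[:,2]]
E
python3 - <<'E'
from h import *
print("cup",onplane("top",[(234,150)],.109),"lotion base-ish",onplane("top",[(158,343)],.15),onplane("side",[(337,408)],.03))
F=[(-88,-82,59),(-88,82,59),(109,-82,53),(109,82,53),(-109,82,59),(-109,-82,59),(-88,82,59)]
out=[]
for n,(x0,y0,x1,y1) in(("top",(310,165,435,330)),("side",(280,185,405,275))):
    im=cv2.imread(f"pics/{n}0.png");s=3 if n=="top" else 3.2
    c=cv2.resize(im[y0:y1,x0:x1],None,fx=s,fy=s,interpolation=cv2.INTER_CUBIC)
    f=lambda P:((proj(n,P)-[x0,y0]+.5)*s-.5).round().astype(int)
    cv2.polylines(c,[f(tw(F))],False,(0,255,255),1)
    for g in [[(104,66,41),(-88,66,41)],[(104,-66,41),(-88,-66,41)]]: cv2.polylines(c,[f(tw(g))],False,(255,0,255),1)
    out.append(c)
H=max(o.shape[0] for o in out)
cv2.imwrite("pics/ov.png",np.hstack([cv2.copyMakeBorder(o,0,H-o.shape[0],0,0,0) for o in out]))
E
```

```text
cup [[0.72478709 0.22735516 0.109     ]] lotion base-ish [[0.34720007 0.35787341 0.15      ]] [[0.33143945 0.40495202 0.03      ]]
```

View pics/ov.png

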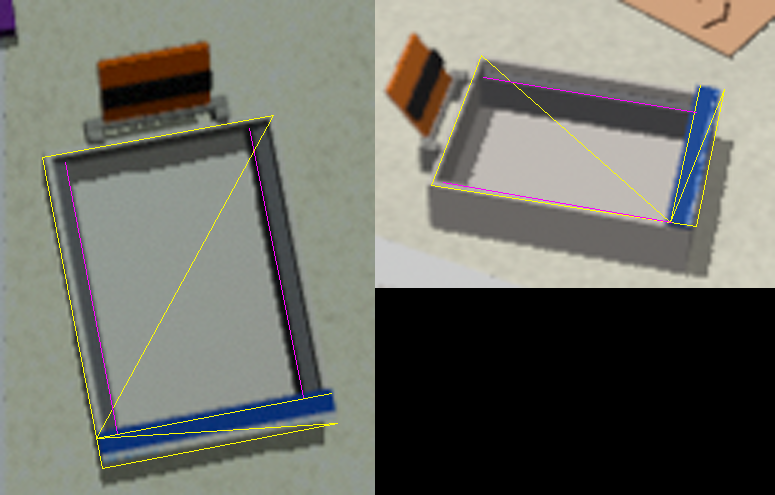

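```bash
sed -i 's/TR=np.array(\[0.5055,-0.053\])/TR=np.array([0.507,-0.053])/' h.py
cat >> h.py <<'E'
def go(*ts,cur=None):
    """targets (x,y,z m, yaw[,pitchaboutToolX deg]) -> rows relative to the current pose"""
    o=ctrl.get_obs();p=o["tool_pos"];Rc=R.from_euler("xyz",o["orientation"],degrees=True)
    print("at",o["clock"].round(1),p.round(4),o["orientation"].round(1),"open",o["opening"].round(4),"F",o["force"].round(1))
    for t in ts:
        Rt=R.from_euler("xyz",[180,0,t[3]],degrees=True)
        if len(t)>4:Rt=Rt*R.from_euler("x",t[4],degrees=True)
        d=Rc.inv().apply(np.float64(t[:3])-p)*1000;a=(Rc.inv()*Rt).as_rotvec(degrees=True)
        print("  ",np.round(t,4).tolist(),"->",d.round(1).tolist(),a.round(1).tolist(),"|d|",np.linalg.norm(d).round(),np.linalg.norm(a).round())
def tray(x,y,z): return tw([x,y,z])[0].tolist()
E
python3 - <<'E'
from h import *
go((.35,-.35,.2,-165),(.567,.150,.15,-172),(.567,.150,.007,-172))
E
```

```text
Traceback (most recent call last):
  File "h.py", line 26, in go
    print("at",o["clock"].round(1),p.round(4),o["orientation"].round(1),"open",o["opening"].round(4),"F",o["force"].round(1))
               ^^^^^^^^^^^^^^^^
AttributeError: 'float' object has no attribute 'round'
```

```bash
sed -i 's/o\["clock"\].round(1)/round(o["clock"],1)/;s/o\["opening"\].round(4)/round(o["opening"],4)/' h.py
python3 - <<'E'
from h import *
go((.567,.150,.2,-172),(.567,.150,.007,-172))
E
```

```text
at 0.1 [ 0.2631 -0.6211  0.2005] [ 179.9   -0.  -157. ] open 0.0874 F [ 0.1 -0.3  0.3]
   [0.567, 0.15, 0.2, -172.0] -> [-580.5, 591.5, 1.3] [0.1, -0.0, 15.0] |d| 829.0 15.0
   [0.567, 0.15, 0.007, -172.0] -> [-580.6, 591.2, 194.3] [0.1, -0.0, 15.0] |d| 851.0 15.0
```

Call:
apply_moves --deltas '[{"fingers": 62,"delta_pos": [-580.5,591.5,-10],"angular": [0,0,15]},{"fingers": 62,"delta_pos": [-580.5,591.5,-10],"angular": [0,0,15]},{"fingers": 62,"delta_pos": [-580.5,591.5,-10],"angular": [0,0,15]},{"fingers": 62,"delta_pos": [-580.5,591.5,-10],"angular": [0,0,15]},{"fingers": 62,"delta_pos": [-580.5,591.5,-10],"angular": [0,0,15]},{"fingers": 62,"delta_pos": [-580.5,591.5,-10],"angular": [0,0,15]},{"fingers": 62,"delta_pos": [-580.5,591.5,-10],"angular": [0,0,15]},{"fingers": 62,"delta_pos": [-580.5,591.5,-10],"angular": [0,0,15]},{"fingers": 62,"delta_pos": [-580.5,591.5,-10],"angular": [0,0,15]},{"fingers": 62,"delta_pos": [-580.5,591.5,-10],"angular": [0,0,15]}]'

```text
clock: 1.1
tool_pos: [0.4466, -0.1545, 0.2075]
orientation: [180.0, 0.0, -172.0]
force: [0.5, 0.2, 0.2]
opening: 0.062
gripper_force: 0.0
```

Run:
```python
from h import *
go((.567,.150,.2,-172),(.567,.150,.06,-172),(.567,.150,.007,-172))
```

```text
at 1.1 [ 0.4466 -0.1545  0.2075] [ 180.    0. -172.] open 0.062 F [0.5 0.2 0.2]
   [0.567, 0.15, 0.2, -172.0] -> [-161.4, 284.8, 7.6] [0.0, 0.0, -0.0] |d| 327.0 0.0
   [0.567, 0.15, 0.06, -172.0] -> [-161.4, 284.8, 147.6] [0.0, 0.0, -0.0] |d| 359.0 0.0
   [0.567, 0.15, 0.007, -172.0] -> [-161.4, 284.8, 200.6] [0.0, 0.0, -0.0] |d| 384.0 0.0
```

Call:
apply_moves --deltas '[{"fingers": 62,"delta_pos": [-161.4,284.8,7],"angular": [0,0,0]},{"fingers": 62,"delta_pos": [-161.4,284.8,7],"angular": [0,0,0]},{"fingers": 62,"delta_pos": [-161.4,284.8,7],"angular": [0,0,0]},{"fingers": 62,"delta_pos": [-161.4,284.8,7],"angular": [0,0,0]},{"fingers": 62,"delta_pos": [-161.4,284.8,7],"angular": [0,0,0]},{"fingers": 62,"delta_pos": [-161.4,284.8,7],"angular": [0,0,0]},{"fingers": 62,"delta_pos": [-161.4,284.8,7],"angular": [0,0,0]},{"fingers": 62,"delta_pos": [-161.4,284.8,57],"angular": [0,0,0]},{"fingers": 62,"delta_pos": [-161.4,284.8,107],"angular": [0,0,0]},{"fingers": 62,"delta_pos": [-161.4,284.8,107],"angular": [0,0,0]}]'

```text
clock: 2.1
tool_pos: [0.5619, 0.1459, 0.0937]
orientation: [-179.8, -0.7, -172.1]
force: [0.1, -2.1, -1.0]
opening: 0.0619
gripper_force: 0.0
```

Run:
```python
from h import *
go((.567,.150,.007,-172))
```

```text
at 2.1 [0.5619 0.1459 0.0937] [-179.8   -0.7 -172.1] open 0.0619 F [ 0.1 -2.1 -1. ]
   [0.567, 0.15, 0.007, -172.0] -> [-6.6, 3.6, 86.6] [-0.2, -0.7, -0.1] |d| 87.0 1.0
```

Call:
apply_moves --deltas '[{"fingers": 62,"delta_pos": [0,0,0],"angular": [0,0,0]},{"fingers": 62,"delta_pos": [0,0,0],"angular": [0,0,0]},{"fingers": 62,"delta_pos": [0,0,0],"angular": [0,0,0]}]'

```text
clock: 2.4
tool_pos: [0.5685, 0.1485, 0.1032]
orientation: [179.9, 0.2, -172.0]
force: [0.5, 0.2, -0.1]
opening: 0.0619
gripper_force: 0.0
```

Run:
```python
from h import *
go((.567,.150,.007,-172))
```

```text
at 2.4 [0.5685 0.1485 0.1032] [ 179.9    0.2 -172. ] open 0.0619 F [ 0.5  0.2 -0.1]
   [0.567, 0.15, 0.007, -172.0] -> [1.6, 1.5, 96.2] [0.1, 0.2, -0.0] |d| 96.0 0.0
```

Call:
apply_moves --deltas '[{"fingers": 62,"delta_pos": [0.5,1,45],"angular": [0,0,0]},{"fingers": 62,"delta_pos": [0.5,1,85],"angular": [0,0,0]},{"fingers": 62,"delta_pos": [0.5,1,95],"angular": [0,0,0]},{"fingers": 62,"delta_pos": [0.5,1,95],"angular": [0,0,0]},{"fingers": 20,"delta_pos": [0.5,1,95],"angular": [0,0,0]},{"fingers": 20,"delta_pos": [0.5,1,95],"angular": [0,0,0]},{"fingers": 20,"delta_pos": [0.5,1,95],"angular": [0,0,0]},{"fingers": 20,"delta_pos": [0.5,1,95],"angular": [0,0,0]},{"fingers": 20,"delta_pos": [0.5,1,95],"angular": [0,0,0]}]'

```text
clock: 3.3
tool_pos: [0.5665, 0.149, 0.006]
orientation: [180.0, 0.1, -172.0]
force: [0.5, 0.6, -0.5]
opening: 0.0275
gripper_force: 0.0
```

Run:
```python
from h import *
go((.567,.150,.007,-172),tray(24,32.5,140)+[-79.4],tray(24,32.5,13)+[-79.4])
```

```text
at 3.3 [0.5665 0.149  0.006 ] [ 1.80e+02  1.00e-01 -1.72e+02] open 0.0275 F [ 0.5  0.6 -0.5]
   [0.567, 0.15, 0.007, -172.0] -> [-0.6, 0.9, -1.0] [0.0, 0.1, -0.0] |d| 1.0 0.0
   [0.5246, -0.0166, 0.14, -79.4] -> [64.3, -158.2, -134.1] [-0.0, 0.1, -92.6] |d| 217.0 93.0
   [0.5246, -0.0166, 0.013, -79.4] -> [64.4, -158.2, -7.1] [-0.0, 0.1, -92.6] |d| 171.0 93.0
```

Run:
```python
from h import *
a=snap("top")[150:380,140:330];b=snap("side")[180:400,200:420]
c=lambda x:cv2.resize(x,(400,int(x.shape[0]*400/x.shape[1])),interpolation=cv2.INTER_CUBIC)
a,b=c(a),c(b);H=max(len(a),len(b))
cv2.imwrite("pics/g1.png",np.hstack([cv2.copyMakeBorder(o,0,H-o.shape[0],0,0,0) for o in(a,b)]))
go()
```

```text
at 3.4 [0.5663 0.1489 0.0056] [ 180.    0. -172.] open 0.0222 F [-0.3  0.5 -0.4]
```

View pics/g1.png

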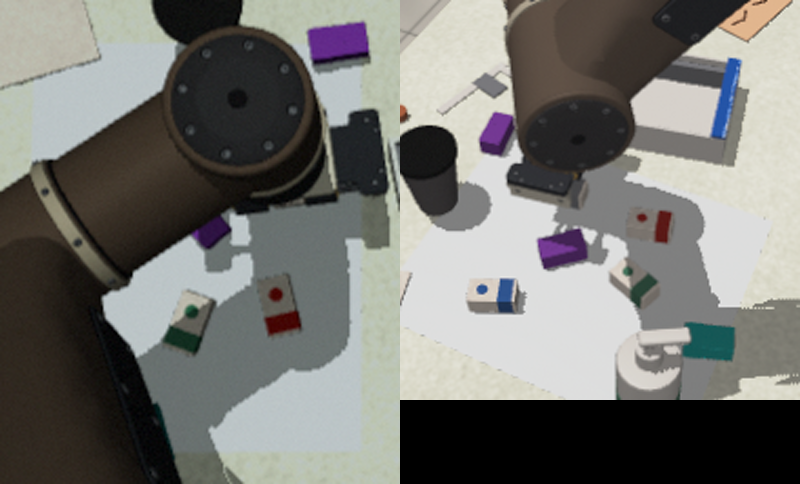

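The picture shows blue, green and red in place. Grey is hidden under the gripper, and the fingers closed past 32 mm without holding it. I'll lift and look.

Call:
apply_moves --deltas '[{"fingers": 30,"delta_pos": [0,0,-45],"angular": [0,0,0]},{"fingers": 30,"delta_pos": [0,0,-90],"angular": [0,0,0]},{"fingers": 62,"delta_pos": [0,0,-135],"angular": [0,0,0]},{"fingers": 62,"delta_pos": [0,-50,-180],"angular": [0,0,0]},{"fingers": 62,"delta_pos": [0,-100,-190],"angular": [0,0,0]},{"fingers": 62,"delta_pos": [0,-150,-190],"angular": [0,0,0]},{"fingers": 62,"delta_pos": [0,-200,-190],"angular": [0,0,0]},{"fingers": 62,"delta_pos": [0,-250,-190],"angular": [0,0,0]},{"fingers": 62,"delta_pos": [0,-250,-190],"angular": [0,0,0]},{"fingers": 62,"delta_pos": [0,-250,-190],"angular": [0,0,0]}]'

```text
clock: 4.4
tool_pos: [0.6007, -0.1011, 0.195]
orientation: [-180.0, -0.0, -172.2]
force: [-0.8, 1.6, -0.3]
opening: 0.0622
gripper_force: 0.0
```

Run:
```python
from h import *
a=snap("top","top2")[150:380,140:330];b=snap("side","side2")[180:400,200:420]
c=lambda x:cv2.resize(x,(400,int(x.shape[0]*400/x.shape[1])),interpolation=cv2.INTER_CUBIC)
a,b=c(a),c(b);H=max(len(a),len(b))
cv2.imwrite("pics/g2.png",np.hstack([cv2.copyMakeBorder(o,0,H-o.shape[0],0,0,0) for o in(a,b)]))
go()
```

```text
at 4.5 [ 0.6007 -0.0987  0.1951] [ 180.    -0.  -172.1] open 0.062 F [-0.4 -0.5 -0.2]
```

View pics/g2.png

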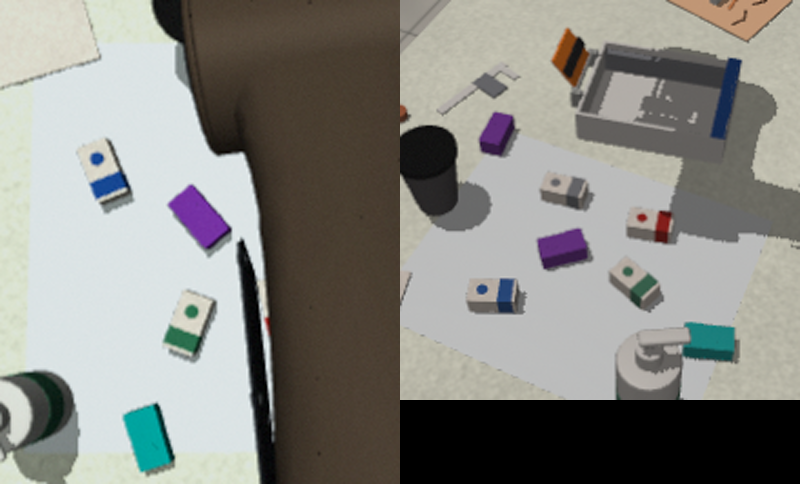

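Side view: grey is still at about (291,284) px, so it hasn't moved. I need to check that position across both views, and check the gripper's true place against the reported TCP.

Run:
```python
from h import *
print("side-> grey",onplane("side",[(290.5,284)],.02),"red",onplane("side",[(338,303)],.02),"green",onplane("side",[(329,335)],.02),"blue",onplane("side",[(252,342)],.02))
print("top-> grey",onplane("top",[(275.5,233.5)],.028))
o=ctrl.get_obs();print(proj("top",[o["tool_pos"]]),proj("side",[o["tool_pos"]]))
print("at grasp, tip proj side",proj("side",[(.5663,.1489,.0056)]),"grey",proj("side",[(.5666,.1504,.014)]))
im=cv2.imread("pics/side2.png")[100:320,250:480];cv2.imwrite("pics/s2.png",cv2.resize(im,None,fx=2.6,fy=2.6))
```

```text
side-> grey [[0.56398336 0.15491386 0.02      ]] red [[0.43313968 0.15985926 0.02      ]] green [[0.41704388 0.25020421 0.02      ]] blue [[0.56782017 0.33803609 0.02      ]]
top-> grey [[0.56596103 0.14949965 0.028     ]]
[[404.39820258 204.56658916]] [[318.83927293 166.97622107]]
at grasp, tip proj side [[291.09683015 285.50184897]] grey [[290.52918334 283.84096518]]
```

View pics/s2.png

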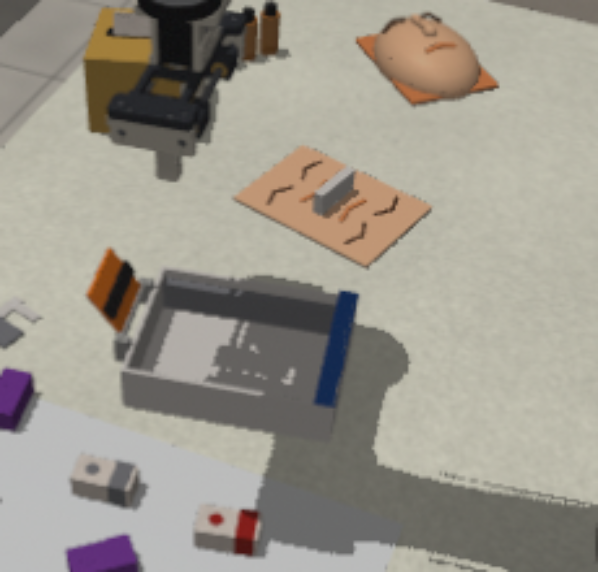

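Run:
```python
from h import *
for z in(.006,.04,.08,.12,.25,.35): print(z,"top",proj("top",[(.5663,.1489,z)]).round(),"side",proj("side",[(.5663,.1489,z)]).round())
o=ctrl.get_obs();p=o["tool_pos"]
for dz in(0,.05,.1,.15): print(dz,proj("side",[p+[0,0,dz]]).round(1))
```

```text
0.006 top [[277. 234.]] side [[291. 285.]]
0.04 top [[275. 233.]] side [[290. 277.]]
0.08 top [[274. 230.]] side [[289. 266.]]
0.12 top [[272. 228.]] side [[288. 255.]]
0.25 top [[266. 219.]] side [[285. 215.]]
0.35 top [[261. 210.]] side [[281. 178.]]
0 [[318.8 167. ]]
0.05 [[318.6 151. ]]
0.1 [[318.4 134. ]]
0.15 [[318.2 115.9]]
```

View pics/side2.png

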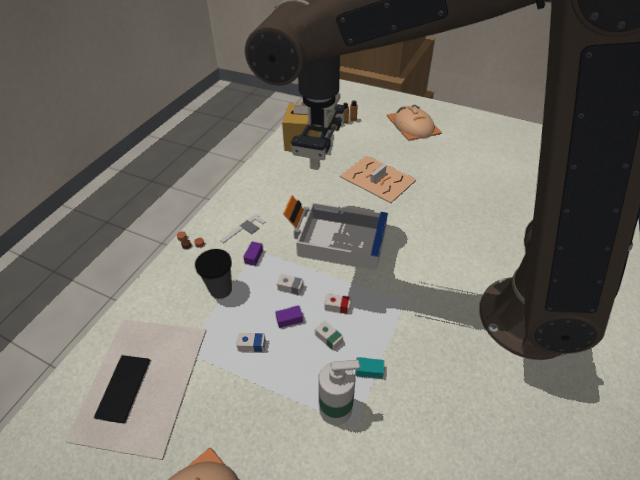

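Run:
```python
from h import *
go((.53,-.215,.19,-172),(.53,-.215,.03,-172))
p=ctrl.get_obs()["tool_pos"]
for dy in(0,.031,.052): print(dy,proj("side",[p+[0,dy,0]]).round(1),proj("side",[p+[0,dy,.02]]).round(1))
```

```text
at 4.5 [ 0.6007 -0.0987  0.1951] [ 180.    -0.  -172.1] open 0.062 F [-0.4 -0.5 -0.2]
   [0.53, -0.215, 0.19, -172.0] -> [86.0, -105.5, 5.1] [0.0, -0.0, -0.1] |d| 136.0 0.0
   [0.53, -0.215, 0.03, -172.0] -> [85.9, -105.5, 165.1] [0.0, -0.0, -0.1] |d| 214.0 0.0
0 [[318.8 167. ]] [[318.8 160.7]]
0.031 [[313.8 173.7]] [[313.6 167.4]]
0.052 [[310.2 178.4]] [[310.  172.1]]
```

Call:
apply_moves --deltas '[{"fingers": 0,"delta_pos": [86,-105.5,5],"angular": [0,0,0]},{"fingers": 0,"delta_pos": [86,-105.5,5],"angular": [0,0,0]},{"fingers": 0,"delta_pos": [86,-105.5,5],"angular": [0,0,0]},{"fingers": 0,"delta_pos": [86,-105.5,50],"angular": [0,0,0]},{"fingers": 0,"delta_pos": [86,-105.5,100],"angular": [0,0,0]},{"fingers": 0,"delta_pos": [86,-105.5,145],"angular": [0,0,0]},{"fingers": 0,"delta_pos": [86,-105.5,145],"angular": [0,0,0]},{"fingers": 0,"delta_pos": [86,-105.5,145],"angular": [0,0,0]},{"fingers": 0,"delta_pos": [86,-105.5,145],"angular": [0,0,0]}]'

```text
clock: 5.4
tool_pos: [0.5325, -0.2148, 0.053]
orientation: [-179.9, 0.2, -171.9]
force: [0.0, -0.1, -0.0]
opening: 0.001
gripper_force: 0.0
```

Run:
```python
from h import *
p=ctrl.get_obs()["tool_pos"];go()
u=proj("side",[p])[0];print(u)
def cr():
    im=snap("side");x,y=u.astype(int);im=im[y-60:y+35,x-60:x+60];im=cv2.resize(im,None,fx=3.3,fy=3.3,interpolation=cv2.INTER_CUBIC)
    cv2.circle(im,(int(3.3*60),int(3.3*60)),3,(0,0,255),-1);return im
cv2.imwrite("pics/f0.png",cr())
```

```text
at 5.4 [ 0.5325 -0.2148  0.053 ] [-179.9    0.2 -171.9] open 0.001 F [ 0.  -0.1 -0. ]
[356.78304983 189.80792803]
```

Call:
apply_moves --deltas '[{"fingers": 62,"delta_pos": [0,0,0],"angular": [0,0,0]},{"fingers": 62,"delta_pos": [0,0,0],"angular": [0,0,0]},{"fingers": 62,"delta_pos": [0,0,0],"angular": [0,0,0]},{"fingers": 62,"delta_pos": [0,0,0],"angular": [0,0,0]},{"fingers": 62,"delta_pos": [0,0,0],"angular": [0,0,0]},{"fingers": 62,"delta_pos": [0,0,0],"angular": [0,0,0]}]'

```text
clock: 6.05
tool_pos: [0.5302, -0.2152, 0.0503]
orientation: [180.0, -0.0, -172.0]
force: [0.5, -0.2, -1.1]
opening: 0.0428
gripper_force: 0.0
```

Run:
```python
from h import *
p=ctrl.get_obs()["tool_pos"];go()
u=proj("side",[p])[0];print(u)
im=snap("side");x,y=u.astype(int);im=im[y-60:y+35,x-60:x+60];im=cv2.resize(im,None,fx=3.3,fy=3.3,interpolation=cv2.INTER_CUBIC)
cv2.circle(im,(int(3.3*60),int(3.3*60)),3,(0,0,255),-1)
cv2.imwrite("pics/f1.png",np.hstack([cv2.imread("pics/f0.png"),im]))
```

```text
at 6.0 [ 0.5302 -0.2152  0.0503] [ 180.   -0. -172.] open 0.0428 F [ 0.5 -0.2 -1.1]
[357.52984404 190.63598924]
```

View pics/f1.png

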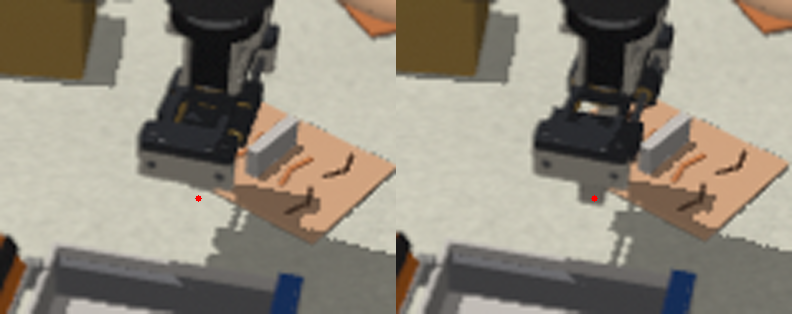

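The fingertips appear about 20 mm above the reported TCP, which explains the missed grasp. I'll check by a slow touch on the bare table.

Call:
apply_moves --deltas '[{"fingers": 30,"delta_pos": [0,0,25],"angular": [0,0,0]},{"fingers": 30,"delta_pos": [0,0,45],"angular": [0,0,0]},{"fingers": 30,"delta_pos": [0,0,48],"angular": [0,0,0]},{"fingers": 30,"delta_pos": [0,0,50],"angular": [0,0,0]},{"fingers": 30,"delta_pos": [0,0,52],"angular": [0,0,0]},{"fingers": 30,"delta_pos": [0,0,54],"angular": [0,0,0]},{"fingers": 30,"delta_pos": [0,0,54],"angular": [0,0,0]},{"fingers": 30,"delta_pos": [0,0,54],"angular": [0,0,0]}]'

```text
clock: 6.9
tool_pos: [0.5306, -0.2152, -0.0032]
orientation: [-180.0, 0.0, -172.0]
force: [0.4, -0.4, 0.6]
opening: 0.0302
gripper_force: 0.0
```

No contact at TCP z = -3 mm, so I'll continue in 2 mm steps.

Call:
apply_moves --deltas '[{"fingers": 30,"delta_pos": [0,0,3],"angular": [0,0,0]},{"fingers": 30,"delta_pos": [0,0,6],"angular": [0,0,0]},{"fingers": 30,"delta_pos": [0,0,8],"angular": [0,0,0]},{"fingers": 30,"delta_pos": [0,0,9],"angular": [0,0,0]},{"fingers": 30,"delta_pos": [0,0,9],"angular": [0,0,0]}]'

```text
clock: 7.4
tool_pos: [0.5302, -0.2151, -0.0129]
orientation: [180.0, -0.0, -172.0]
force: [-1.0, -0.5, -0.2]
opening: 0.0302
gripper_force: 0.0
```

Call:
apply_moves --deltas '[{"fingers": 30,"delta_pos": [0,0,2],"angular": [0,0,0]},{"fingers": 30,"delta_pos": [0,0,4],"angular": [0,0,0]},{"fingers": 30,"delta_pos": [0,0,4],"angular": [0,0,0]}]'

```text
clock: 7.7
tool_pos: [0.5301, -0.2151, -0.0169]
orientation: [180.0, -0.0, -172.0]
force: [0.3, -1.8, 0.5]
opening: 0.0298
gripper_force: 0.0
```

Call:
apply_moves --deltas '[{"fingers": 30,"delta_pos": [0,0,2],"angular": [0,0,0]},{"fingers": 30,"delta_pos": [0,0,3],"angular": [0,0,0]},{"fingers": 30,"delta_pos": [0,0,3],"angular": [0,0,0]}]'

```text
clock: 8.0
tool_pos: [0.5302, -0.2151, -0.0198]
orientation: [180.0, -0.0, -172.0]
force: [-0.8, -0.3, 0.1]
opening: 0.0301
gripper_force: 0.0
```

Call:
apply_moves --deltas '[{"fingers": 30,"delta_pos": [0,0,2],"angular": [0,0,0]},{"fingers": 30,"delta_pos": [0,0,3],"angular": [0,0,0]},{"fingers": 30,"delta_pos": [0,0,3],"angular": [0,0,0]}]'

```text
clock: 8.3
tool_pos: [0.5301, -0.2151, -0.0228]
orientation: [180.0, -0.0, -172.0]
force: [0.6, -0.4, 0.6]
opening: 0.0301
gripper_force: 0.0
```

Call:
apply_moves --deltas '[{"fingers": 30,"delta_pos": [0,0,1.5],"angular": [0,0,0]},{"fingers": 30,"delta_pos": [0,0,2.5],"angular": [0,0,0]},{"fingers": 30,"delta_pos": [0,0,2.5],"angular": [0,0,0]}]'

```text
clock: 8.6
tool_pos: [0.5304, -0.2152, -0.0248]
orientation: [-180.0, 0.0, -172.0]
force: [-1.4, 1.7, 4.8]
opening: 0.0301
gripper_force: 1.9
```

Contact is at a reported TCP z of about -24.5 mm, so the real tips sit about 24 mm above the reported TCP. With the tips touching the table (z=0), I'll check the xy the same way.

Run:
```python
from h import *
p=ctrl.get_obs()["tool_pos"]*[1,1,0];out=[]
for n in("side","top"):
    u=proj(n,[p])[0];im=snap(n,n+"3");x,y=u.round().astype(int);print(n,u,x-25,y-33)
    im=cv2.resize(im[y-33:y+25,x-25:x+25],None,fx=8,fy=8,interpolation=cv2.INTER_CUBIC)
    for dy in(0,-.015,.015,.036,-.036):
        q=(proj(n,[p+[0,dy,0]])[0]-[x-25,y-33]+.5)*8;cv2.circle(im,tuple(q.astype(int)),2,(0,0,255) if dy==0 else (0,255,255),-1)
    out.append(im)
cv2.imwrite("pics/f3.png",np.hstack(out))
```

```text
side [356.60474832 203.39636362] 332 170
top [444.11030503 251.15936461] 419 218
```

View pics/f3.png

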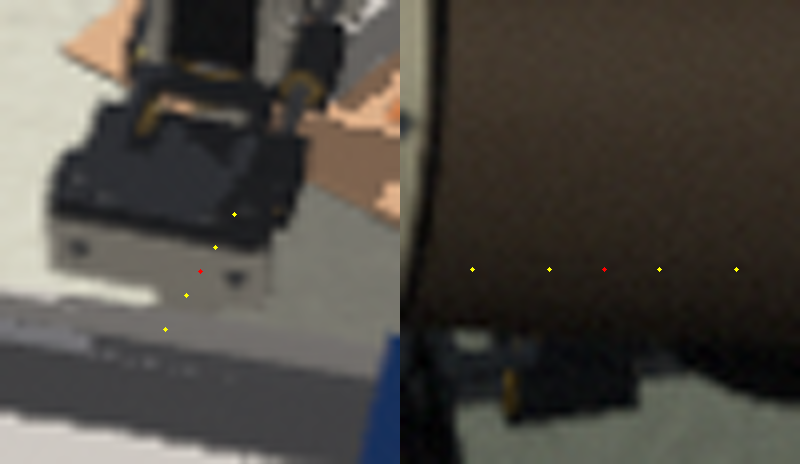

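Run:
```python
from h import *
p=ctrl.get_obs()["tool_pos"]*[1,1,0];ty=np.array([np.sin(np.radians(-172)),-np.cos(np.radians(-172)),0])
for s in(.0965,-.0965,.03,.07):
  for z in(.0,.05,.066,.08): print(s,z,proj("side",[p+s*ty+[0,0,z]]).round(1),proj("top",[p+s*ty+[0,0,z]]).round(1))
```

```text
0.0965 0.0 [[348.9 224.8]] [[400.4 257.4]]
0.0965 0.05 [[349.6 212.1]] [[404.  255.7]]
0.0965 0.066 [[349.8 207.8]] [[405.2 255.2]]
0.0965 0.08 [[350.  204.1]] [[406.3 254.7]]
-0.0965 0.0 [[363.6 184. ]] [[487.6 245. ]]
-0.0965 0.05 [[364.6 171.4]] [[494.9 242.8]]
-0.0965 0.066 [[364.9 167.3]] [[497.4 242.1]]
-0.0965 0.08 [[365.2 163.6]] [[499.6 241.4]]
0.03 0.0 [[354.3 209.8]] [[430.5 253.1]]
0.03 0.05 [[355.1 197.1]] [[435.4 251.3]]
0.03 0.066 [[355.4 192.9]] [[437.1 250.6]]
0.03 0.08 [[355.6 189.2]] [[438.6 250.1]]
0.07 0.0 [[351.1 218.7]] [[412.4 255.6]]
0.07 0.05 [[351.8 206. ]] [[416.5 253.9]]
0.07 0.066 [[352.1 201.7]] [[417.9 253.4]]
0.07 0.08 [[352.3 198. ]] [[419.2 252.8]]
```

```bash
sed -i 's/d=Rc.inv().apply(np.float64(t\[:3\])-p)/d=Rc.inv().apply(np.float64(t[:3])+Rt.apply([0,0,.0245])-p)/; s/print("at",/print("tip",(p-Rc.apply([0,0,.0245])).round(4),"at",/' h.py
python3 - <<'E'
from h import *
go((.53,-.215,.15,-172),(.567,.150,.15,-172),(.567,.150,.007,-172))
E
```

```text
tip [ 5.304e-01 -2.151e-01 -4.000e-04] at 8.7 [ 0.5304 -0.2151 -0.0249] [-180.    0. -172.] open 0.0297 F [-0.5  0.7  4.1]
   [0.53, -0.215, 0.15, -172.0] -> [0.3, 0.2, -150.4] [-0.0, 0.0, -0.0] |d| 150.0 0.0
   [0.567, 0.15, 0.15, -172.0] -> [-86.9, 356.5, -150.4] [-0.0, 0.0, -0.0] |d| 397.0 0.0
   [0.567, 0.15, 0.007, -172.0] -> [-86.9, 356.5, -7.4] [-0.0, 0.0, -0.0] |d| 367.0 0.0
```

Call:
apply_moves --deltas '[{"fingers": 62,"delta_pos": [0,0,-50],"angular": [0,0,0]},{"fingers": 62,"delta_pos": [0,0,-100],"angular": [0,0,0]},{"fingers": 62,"delta_pos": [-10,30,-140],"angular": [0,0,0]},{"fingers": 62,"delta_pos": [-87,356.5,-150],"angular": [0,0,0]},{"fingers": 62,"delta_pos": [-87,356.5,-150],"angular": [0,0,0]},{"fingers": 62,"delta_pos": [-87,356.5,-150],"angular": [0,0,0]},{"fingers": 62,"delta_pos": [-87,356.5,-150],"angular": [0,0,0]},{"fingers": 62,"delta_pos": [-87,356.5,-150],"angular": [0,0,0]},{"fingers": 62,"delta_pos": [-87,356.5,-150],"angular": [0,0,0]},{"fingers": 62,"delta_pos": [-87,356.5,-150],"angular": [0,0,0]}]'

```text
clock: 9.7
tool_pos: [0.5671, 0.153, 0.125]
orientation: [180.0, 0.0, -172.0]
force: [0.9, -0.5, 0.9]
opening: 0.0618
gripper_force: 0.0
```

Call:
apply_moves --deltas '[{"fingers": 62,"delta_pos": [0,0,0],"angular": [0,0,0]},{"fingers": 62,"delta_pos": [0,0,0],"angular": [0,0,0]}]'

```text
clock: 9.9
tool_pos: [0.5667, 0.1508, 0.1244]
orientation: [-180.0, -0.0, -171.9]
force: [-0.2, -0.5, -0.1]
opening: 0.0619
gripper_force: 0.0
```

Run:
```python
from h import *
go((.567,.150,.05,-172),(.567,.150,.007,-172))
```

```text
tip [0.5667 0.1508 0.1489] at 9.9 [0.5667 0.1508 0.1244] [-180.    -0.  -171.9] open 0.0619 F [-0.2 -0.5 -0.1]
   [0.567, 0.15, 0.05, -172.0] -> [-0.3, -0.8, 98.9] [-0.0, -0.0, 0.1] |d| 99.0 0.0
   [0.567, 0.15, 0.007, -172.0] -> [-0.3, -0.8, 141.9] [-0.0, -0.0, 0.1] |d| 142.0 0.0
```

Call:
apply_moves --deltas '[{"fingers": 62,"delta_pos": [0,0,50],"angular": [0,0,0]},{"fingers": 62,"delta_pos": [0,0,95],"angular": [0,0,0]},{"fingers": 62,"delta_pos": [0,0,120],"angular": [0,0,0]},{"fingers": 62,"delta_pos": [0,0,142],"angular": [0,0,0]},{"fingers": 62,"delta_pos": [0,0,142],"angular": [0,0,0]},{"fingers": 20,"delta_pos": [0,0,142],"angular": [0,0,0]},{"fingers": 20,"delta_pos": [0,0,142],"angular": [0,0,0]},{"fingers": 20,"delta_pos": [0,0,142],"angular": [0,0,0]},{"fingers": 20,"delta_pos": [0,0,142],"angular": [0,0,0]},{"fingers": 20,"delta_pos": [0,0,142],"angular": [0,0,0]}]'

```text
clock: 10.9
tool_pos: [0.5676, 0.1504, -0.0161]
orientation: [180.0, 0.1, -172.0]
force: [-0.4, 0.1, 5.5]
opening: 0.0317
gripper_force: 30.0
```

Run:
```python
from h import *
go(tray(24,32.5,140)+[-79.4],tray(24,32.5,13)+[-79.4])
```

```text
tip [0.5676 0.1503 0.0084] at 10.9 [ 0.5676  0.1504 -0.0161] [ 1.80e+02  1.00e-01 -1.72e+02] open 0.0317 F [-0.4  0.1  5.5]
   [0.5246, -0.0166, 0.14, -79.4] -> [65.6, -159.3, -131.8] [-0.0, 0.1, -92.6] |d| 217.0 93.0
   [0.5246, -0.0166, 0.013, -79.4] -> [65.8, -159.4, -4.8] [-0.0, 0.1, -92.6] |d| 173.0 93.0
```

Call:
apply_moves --deltas '[{"fingers": 20,"delta_pos": [0,0,-40],"angular": [0,0,0]},{"fingers": 20,"delta_pos": [0,0,-90],"angular": [0,0,0]},{"fingers": 20,"delta_pos": [10,-30,-130],"angular": [0,0,-8]},{"fingers": 20,"delta_pos": [65.5,-159,-131],"angular": [0,0,-92.6]},{"fingers": 20,"delta_pos": [65.5,-159,-131],"angular": [0,0,-92.6]},{"fingers": 20,"delta_pos": [65.5,-159,-131],"angular": [0,0,-92.6]},{"fingers": 20,"delta_pos": [65.5,-159,-131],"angular": [0,0,-92.6]},{"fingers": 20,"delta_pos": [65.5,-159,-131],"angular": [0,0,-92.6]},{"fingers": 20,"delta_pos": [65.5,-159,-131],"angular": [0,0,-92.6]},{"fingers": 20,"delta_pos": [65.5,-159,-131],"angular": [0,0,-92.6]}]'

```text
clock: 11.9
tool_pos: [0.524, -0.0167, 0.1141]
orientation: [-180.0, 0.0, -103.7]
force: [-0.2, -0.1, -0.9]
opening: 0.0319
gripper_force: 30.0
```

Call:
apply_moves --deltas '[{"fingers": 20,"delta_pos": [0,0,0],"angular": [0,0,-40]},{"fingers": 20,"delta_pos": [0,0,0],"angular": [0,0,-40]}]'

```text
clock: 12.1
tool_pos: [0.524, -0.0166, 0.114]
orientation: [-180.0, 0.0, -86.5]
force: [0.1, 0.0, -1.4]
opening: 0.0316
gripper_force: 30.0
```

Run:
```python
from h import *
go(tray(24,32.5,140)+[-79.4],tray(24,32.5,13)+[-79.4])
```

```text
tip [ 0.524  -0.0166  0.1385] at 12.1 [ 0.524  -0.0166  0.114 ] [-180.     0.   -86.5] open 0.0316 F [ 0.1  0.  -1.4]
   [0.5246, -0.0166, 0.14, -79.4] -> [0.1, -0.6, -1.5] [-0.0, 0.0, -7.1] |d| 2.0 7.0
   [0.5246, -0.0166, 0.013, -79.4] -> [0.1, -0.6, 125.5] [-0.0, 0.0, -7.1] |d| 126.0 7.0
```

Call:
apply_moves --deltas '[{"fingers": 20,"delta_pos": [0,-0.6,0],"angular": [0,0,-7.1]},{"fingers": 20,"delta_pos": [0,-0.6,40],"angular": [0,0,-7.1]},{"fingers": 20,"delta_pos": [0,-0.6,75],"angular": [0,0,-7.1]},{"fingers": 20,"delta_pos": [0,-0.6,100],"angular": [0,0,-7.1]},{"fingers": 20,"delta_pos": [0,-0.6,115],"angular": [0,0,-7.1]},{"fingers": 20,"delta_pos": [0,-0.6,122],"angular": [0,0,-7.1]},{"fingers": 20,"delta_pos": [0,-0.6,124],"angular": [0,0,-7.1]},{"fingers": 20,"delta_pos": [0,-0.6,124],"angular": [0,0,-7.1]}]'

```text
clock: 12.9
tool_pos: [0.5252, -0.0164, -0.0096]
orientation: [-180.0, 0.0, -79.7]
force: [0.9, -0.2, -0.4]
opening: 0.0314
gripper_force: 30.0
```

Call:
apply_moves --deltas '[{"fingers": 40,"delta_pos": [0,0,1],"angular": [0,0,0]},{"fingers": 40,"delta_pos": [0,0,1],"angular": [0,0,0]},{"fingers": 40,"delta_pos": [0,0,1],"angular": [0,0,0]},{"fingers": 40,"delta_pos": [0,0,-30],"angular": [0,0,0]},{"fingers": 40,"delta_pos": [0,0,-75],"angular": [0,0,0]},{"fingers": 62,"delta_pos": [0,0,-120],"angular": [0,0,0]},{"fingers": 62,"delta_pos": [0,0,-130],"angular": [0,0,0]},{"fingers": 62,"delta_pos": [0,0,-130],"angular": [0,0,0]}]'

```text
clock: 13.7
tool_pos: [0.5264, -0.0161, 0.1226]
orientation: [-179.7, 0.0, -79.7]
force: [-0.3, 0.6, -0.8]
opening: 0.0585
gripper_force: 0.0
```

Run:
```python
from h import *
snap("side","side4");snap("top","top4")
go((.436,.156,.14,-168),(.436,.156,.009,-168))
```

```text
tip [ 0.5244 -0.0166  0.1441] at 13.8 [ 0.5244 -0.0166  0.1196] [180.    0.  -79.8] open 0.061 F [ 0.1 -0.3  0.2]
   [0.436, 0.156, 0.14, -168.0] -> [-185.5, 56.3, 4.1] [0.0, 0.0, 88.2] |d| 194.0 88.0
   [0.436, 0.156, 0.009, -168.0] -> [-185.5, 56.3, 135.1] [0.0, 0.0, 88.2] |d| 236.0 88.0
```

Call:
apply_moves --deltas '[{"fingers": 62,"delta_pos": [-185.5,56.3,0],"angular": [0,0,88.2]},{"fingers": 62,"delta_pos": [-185.5,56.3,0],"angular": [0,0,88.2]},{"fingers": 62,"delta_pos": [-185.5,56.3,0],"angular": [0,0,88.2]},{"fingers": 62,"delta_pos": [-185.5,56.3,0],"angular": [0,0,88.2]},{"fingers": 62,"delta_pos": [-185.5,56.3,0],"angular": [0,0,88.2]},{"fingers": 62,"delta_pos": [-185.5,56.3,0],"angular": [0,0,88.2]},{"fingers": 62,"delta_pos": [-185.5,56.3,0],"angular": [0,0,88.2]},{"fingers": 62,"delta_pos": [-185.5,56.3,0],"angular": [0,0,88.2]},{"fingers": 62,"delta_pos": [-185.5,56.3,0],"angular": [0,0,88.2]},{"fingers": 62,"delta_pos": [-185.5,56.3,0],"angular": [0,0,88.2]}]'

```text
clock: 14.8
tool_pos: [0.4355, 0.1553, 0.1182]
orientation: [-179.9, -0.2, -160.8]
force: [0.5, 0.7, 0.8]
opening: 0.062
gripper_force: 0.0
```

Run:
```python
from h import *
snap("side","side5")
go((.436,.156,.14,-168),(.436,.156,.009,-168))
```

```text
tip [0.4355 0.1553 0.1427] at 14.8 [0.4355 0.1553 0.1182] [-179.9   -0.2 -161.3] open 0.0618 F [-0.1 -0.5 -0.5]
   [0.436, 0.156, 0.14, -168.0] -> [-0.7, 0.5, 2.7] [-0.1, -0.2, 6.7] |d| 3.0 7.0
   [0.436, 0.156, 0.009, -168.0] -> [-1.1, 0.6, 133.7] [-0.1, -0.2, 6.7] |d| 134.0 7.0
```

Call:
apply_moves --deltas '[{"fingers": 62,"delta_pos": [0,0,40],"angular": [0,0,3]},{"fingers": 62,"delta_pos": [0,0,80],"angular": [0,0,3]},{"fingers": 62,"delta_pos": [0,0,115],"angular": [0,0,3]},{"fingers": 62,"delta_pos": [-0.5,0.5,134],"angular": [0,0,3]},{"fingers": 62,"delta_pos": [-0.5,0.5,134],"angular": [0,0,3]},{"fingers": 20,"delta_pos": [-0.5,0.5,134],"angular": [0,0,3]},{"fingers": 20,"delta_pos": [-0.5,0.5,134],"angular": [0,0,3]},{"fingers": 20,"delta_pos": [-0.5,0.5,134],"angular": [0,0,3]},{"fingers": 20,"delta_pos": [-0.5,0.5,134],"angular": [0,0,3]},{"fingers": 20,"delta_pos": [-0.5,0.5,134],"angular": [0,0,3]}]'

```text
clock: 15.85
tool_pos: [0.4372, 0.1571, -0.0133]
orientation: [180.0, 0.1, -163.4]
force: [-0.9, 1.4, 4.1]
opening: 0.0326
gripper_force: 3.0
```

Run:
```python
from h import *
go(tray(24,-32.5,140)+[-79.4],tray(24,-32.5,14)+[-79.4])
# grey carton centre in the tray from side5: white top + grey band, rays to z=.033
im=cv2.imread("pics/side5.png");h=cv2.cvtColor(im,cv2.COLOR_BGR2HSV)
cv2.imwrite("pics/t5.png",cv2.resize(im[185:285,270:410],None,fx=5,fy=5,interpolation=cv2.INTER_CUBIC))
```

```text
tip [0.4372 0.157  0.0112] at 15.8 [ 0.4372  0.1571 -0.0133] [ 1.800e+02  1.000e-01 -1.634e+02] open 0.0326 F [-0.9  1.4  4.1]
   [0.5366, -0.0805, 0.14, -79.4] -> [-27.4, -256.0, -129.0] [-0.0, 0.1, -84.0] |d| 288.0 84.0
   [0.5366, -0.0805, 0.014, -79.4] -> [-27.2, -256.1, -3.0] [-0.0, 0.1, -84.0] |d| 258.0 84.0
```

View pics/t5.png

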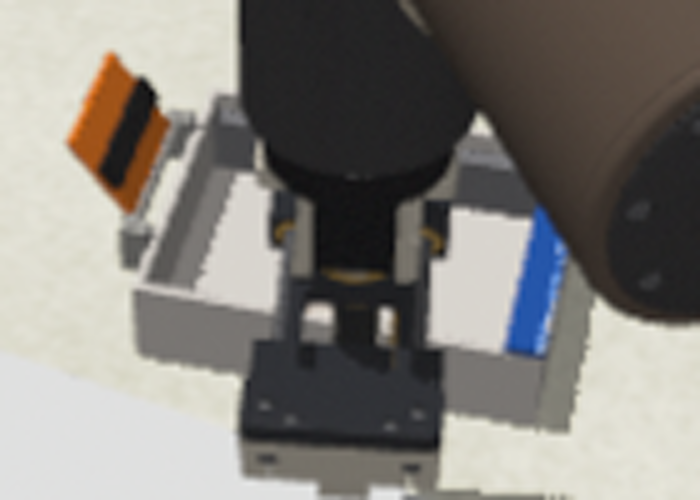

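Call:
apply_moves --deltas '[{"fingers": 20,"delta_pos": [0,0,0],"angular": [0,0,0]},{"fingers": 20,"delta_pos": [0,0,-40],"angular": [0,0,0]},{"fingers": 20,"delta_pos": [0,0,-85],"angular": [0,0,-5]},{"fingers": 20,"delta_pos": [-5,-45,-125],"angular": [0,0,-13]},{"fingers": 20,"delta_pos": [-27.4,-256,-129],"angular": [0,0,-84]},{"fingers": 20,"delta_pos": [-27.4,-256,-129],"angular": [0,0,-84]},{"fingers": 20,"delta_pos": [-27.4,-256,-129],"angular": [0,0,-84]},{"fingers": 20,"delta_pos": [-27.4,-256,-129],"angular": [0,0,-84]},{"fingers": 20,"delta_pos": [-27.4,-256,-129],"angular": [0,0,-84]},{"fingers": 20,"delta_pos": [-27.4,-256,-129],"angular": [0,0,-84]}]'

```text
clock: 16.85
tool_pos: [0.5371, -0.0843, 0.1148]
orientation: [-180.0, -0.0, -105.1]
force: [-0.0, 0.7, -0.2]
opening: 0.0319
gripper_force: 29.8
```

Call:
apply_moves --deltas '[{"fingers": 20,"delta_pos": [0,0,0],"angular": [0,0,-17]},{"fingers": 20,"delta_pos": [0,0,0],"angular": [0,0,-17]},{"fingers": 20,"delta_pos": [0,0,0],"angular": [0,0,-17]},{"fingers": 20,"delta_pos": [0,0,0],"angular": [0,0,-17]}]'

```text
clock: 17.25
tool_pos: [0.536, -0.0809, 0.1148]
orientation: [180.0, 0.0, -88.5]
force: [0.3, -0.1, -0.3]
opening: 0.0316
gripper_force: 29.8
```

Run:
```python
from h import *
go(tray(24,-32.5,140)+[-79.4],tray(24,-32.5,14)+[-79.4])
```

```text
tip [ 0.536  -0.0809  0.1393] at 17.2 [ 0.536  -0.0809  0.1148] [180.    0.  -88.5] open 0.0316 F [ 0.3 -0.1 -0.3]
   [0.5366, -0.0805, 0.14, -79.4] -> [-0.3, -0.6, -0.7] [0.0, 0.0, -9.1] |d| 1.0 9.0
   [0.5366, -0.0805, 0.014, -79.4] -> [-0.3, -0.7, 125.3] [0.0, 0.0, -9.1] |d| 125.0 9.0
```

Call:
apply_moves --deltas '[{"fingers": 20,"delta_pos": [0,0,0],"angular": [0,0,-8]},{"fingers": 20,"delta_pos": [-0.3,-0.6,40],"angular": [0,0,-9]},{"fingers": 20,"delta_pos": [-0.3,-0.6,75],"angular": [0,0,-9]},{"fingers": 20,"delta_pos": [-0.3,-0.6,100],"angular": [0,0,-9]},{"fingers": 20,"delta_pos": [-0.3,-0.6,113],"angular": [0,0,-9]},{"fingers": 20,"delta_pos": [-0.3,-0.6,120],"angular": [0,0,-9]},{"fingers": 20,"delta_pos": [-0.3,-0.6,122],"angular": [0,0,-9]},{"fingers": 20,"delta_pos": [-0.3,-0.6,122],"angular": [0,0,-9]}]'

```text
clock: 18.05
tool_pos: [0.5372, -0.0804, -0.0067]
orientation: [-180.0, -0.0, -79.3]
force: [0.6, 0.1, 0.1]
opening: 0.032
gripper_force: 29.8
```

Call:
apply_moves --deltas '[{"fingers": 40,"delta_pos": [0,0,1],"angular": [0,0,0]},{"fingers": 40,"delta_pos": [0,0,1],"angular": [0,0,0]},{"fingers": 40,"delta_pos": [0,0,1],"angular": [0,0,0]},{"fingers": 40,"delta_pos": [0,0,-30],"angular": [0,0,0]},{"fingers": 40,"delta_pos": [0,0,-75],"angular": [0,0,0]},{"fingers": 62,"delta_pos": [0,0,-120],"angular": [0,0,0]},{"fingers": 62,"delta_pos": [0,0,-150],"angular": [0,0,0]},{"fingers": 62,"delta_pos": [0,0,-150],"angular": [0,0,0]},{"fingers": 62,"delta_pos": [0,0,-150],"angular": [0,0,0]}]'

```text
clock: 18.95
tool_pos: [0.537, -0.0804, 0.1439]
orientation: [-179.9, 0.0, -79.3]
force: [0.2, -0.1, -0.7]
opening: 0.0607
gripper_force: 0.0
```

Run:
```python
from h import *
go((.419,.246,.15,-20),(.419,.246,.009,-20))
```

```text
tip [ 0.537  -0.0804  0.1684] at 18.9 [ 0.537  -0.0804  0.1439] [-179.9    0.   -79.3] open 0.0607 F [ 0.2 -0.1 -0.7]
   [0.419, 0.246, 0.15, -20.0] -> [-342.6, 55.4, 18.4] [-0.1, -0.1, -59.3] |d| 348.0 59.0
   [0.419, 0.246, 0.009, -20.0] -> [-342.6, 55.8, 159.4] [-0.1, -0.1, -59.3] |d| 382.0 59.0
```

Call:
apply_moves --deltas '[{"fingers": 62,"delta_pos": [-342.6,55.4,0],"angular": [0,0,-59.3]},{"fingers": 62,"delta_pos": [-342.6,55.4,0],"angular": [0,0,-59.3]},{"fingers": 62,"delta_pos": [-342.6,55.4,0],"angular": [0,0,-59.3]},{"fingers": 62,"delta_pos": [-342.6,55.4,0],"angular": [0,0,-59.3]},{"fingers": 62,"delta_pos": [-342.6,55.4,0],"angular": [0,0,-59.3]},{"fingers": 62,"delta_pos": [-342.6,55.4,0],"angular": [0,0,-59.3]},{"fingers": 62,"delta_pos": [-342.6,55.4,0],"angular": [0,0,-59.3]},{"fingers": 62,"delta_pos": [-342.6,55.4,0],"angular": [0,0,-59.3]},{"fingers": 62,"delta_pos": [-342.6,55.4,0],"angular": [0,0,-59.3]},{"fingers": 62,"delta_pos": [-342.6,55.4,0],"angular": [0,0,-59.3]}]'

```text
clock: 19.95
tool_pos: [0.4182, 0.2448, 0.1419]
orientation: [179.9, 0.0, -20.0]
force: [0.1, 0.1, -0.6]
opening: 0.0619
gripper_force: 0.0
```

Run:
```python
from h import *
snap("side","side6");snap("top","top6")
go((.419,.246,.15,-20),(.419,.246,.009,-20))
```

```text
tip [0.4187 0.2445 0.1669] at 20.1 [0.4187 0.2444 0.1424] [179.9   0.  -20.1] open 0.062 F [-0.1  0.1 -0.3]
   [0.419, 0.246, 0.15, -20.0] -> [-0.3, -1.6, 16.9] [0.1, 0.0, -0.1] |d| 17.0 0.0
   [0.419, 0.246, 0.009, -20.0] -> [-0.2, -1.7, 157.9] [0.1, 0.0, -0.1] |d| 158.0 0.0
```

Call:
apply_moves --deltas '[{"fingers": 62,"delta_pos": [0,-1,45],"angular": [0,0,0]},{"fingers": 62,"delta_pos": [0,-1,90],"angular": [0,0,0]},{"fingers": 62,"delta_pos": [0,-1,130],"angular": [0,0,0]},{"fingers": 62,"delta_pos": [0,-1,158],"angular": [0,0,0]},{"fingers": 20,"delta_pos": [0,-1,158],"angular": [0,0,0]},{"fingers": 20,"delta_pos": [0,-1,158],"angular": [0,0,0]},{"fingers": 20,"delta_pos": [0,-1,158],"angular": [0,0,0]},{"fingers": 20,"delta_pos": [0,-1,158],"angular": [0,0,0]},{"fingers": 20,"delta_pos": [0,-1,158],"angular": [0,0,0]},{"fingers": 20,"delta_pos": [0,-1,158],"angular": [0,0,0]}]'

```text
clock: 21.05
tool_pos: [0.4198, 0.2475, -0.0136]
orientation: [-179.9, -0.1, -20.0]
force: [0.3, -1.1, 7.8]
opening: 0.0316
gripper_force: 30.0
```

Run:
```python
from h import *
go(tray(-38,32.5,160)+[-79.4])
```

```text
tip [0.4197 0.2475 0.0109] at 21.1 [ 0.4198  0.2475 -0.0136] [-1.799e+02 -1.000e-01 -2.000e+01] open 0.0316 F [ 0.3 -1.1  7.8]
   [0.4637, -0.028, 0.16, -79.4] -> [135.5, 243.7, -149.5] [-0.2, 0.0, 59.4] |d| 316.0 59.0
```

Call:
apply_moves --deltas '[{"fingers": 20,"delta_pos": [0,0,-40],"angular": [0,0,0]},{"fingers": 20,"delta_pos": [0,0,-85],"angular": [0,0,0]},{"fingers": 20,"delta_pos": [0,0,-125],"angular": [0,0,0]},{"fingers": 20,"delta_pos": [20,35,-149],"angular": [0,0,8]},{"fingers": 20,"delta_pos": [135.5,243.7,-149],"angular": [0,0,59.4]},{"fingers": 20,"delta_pos": [135.5,243.7,-149],"angular": [0,0,59.4]},{"fingers": 20,"delta_pos": [135.5,243.7,-149],"angular": [0,0,59.4]},{"fingers": 20,"delta_pos": [135.5,243.7,-149],"angular": [0,0,59.4]},{"fingers": 20,"delta_pos": [135.5,243.7,-149],"angular": [0,0,59.4]},{"fingers": 20,"delta_pos": [135.5,243.7,-149],"angular": [0,0,59.4]}]'

```text
clock: 22.05
tool_pos: [0.4628, -0.0323, 0.1344]
orientation: [-180.0, -0.0, -80.0]
force: [0.6, 0.1, -1.0]
opening: 0.0317
gripper_force: 30.0
```

Run:
```python
from h import *
go(tray(-38,32.5,160)+[-79.4],tray(-38,32.5,16)+[-79.4])
# tray crop from side6/top6 for a look: grey & red placed
a=cv2.imread("pics/side6.png")[185:285,270:410];b=cv2.imread("pics/top6.png")[165:330,310:435]
a=cv2.resize(a,None,fx=3.2,fy=3.2,interpolation=cv2.INTER_CUBIC);b=cv2.resize(b,None,fx=2.8,fy=2.8,interpolation=cv2.INTER_CUBIC)
H=max(len(a),len(b));cv2.imwrite("pics/t6.png",np.hstack([cv2.copyMakeBorder(o,0,H-len(o),0,0,0) for o in(a,b)]))
```

```text
tip [ 0.4628 -0.0323  0.1589] at 22.1 [ 0.4628 -0.0323  0.1344] [-180.   -0.  -80.] open 0.0317 F [ 0.6  0.1 -1. ]
   [0.4637, -0.028, 0.16, -79.4] -> [-4.0, -1.6, -1.1] [-0.0, -0.0, -0.6] |d| 4.0 1.0
   [0.4637, -0.028, 0.016, -79.4] -> [-4.0, -1.6, 142.9] [-0.0, -0.0, -0.6] |d| 143.0 1.0
```

View pics/t6.png

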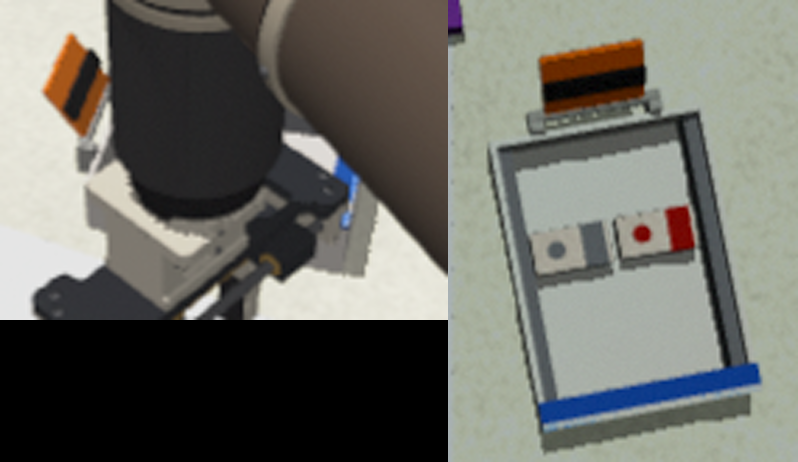

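Call:
apply_moves --deltas '[{"fingers": 20,"delta_pos": [0,0,0],"angular": [0,0,0]},{"fingers": 20,"delta_pos": [0,0,0],"angular": [0,0,0]},{"fingers": 20,"delta_pos": [0,0,0],"angular": [0,0,0]}]'

```text
clock: 22.35
tool_pos: [0.463, -0.0279, 0.1342]
orientation: [-180.0, 0.0, -79.1]
force: [-0.7, -0.7, -1.2]
opening: 0.0316
gripper_force: 30.0
```

Run:
```python
from h import *
go(tray(-38,32.5,160)+[-79.4],tray(-38,32.5,16)+[-79.4])
```

```text
tip [ 0.463  -0.0279  0.1587] at 22.4 [ 0.463  -0.0279  0.1342] [-180.     0.   -79.1] open 0.0316 F [-0.7 -0.7 -1.2]
   [0.4637, -0.028, 0.16, -79.4] -> [0.3, -0.6, -1.3] [-0.0, 0.0, 0.3] |d| 1.0 0.0
   [0.4637, -0.028, 0.016, -79.4] -> [0.3, -0.5, 142.7] [-0.0, 0.0, 0.3] |d| 143.0 0.0
```

Call:
apply_moves --deltas '[{"fingers": 20,"delta_pos": [0,-0.5,45],"angular": [0,0,0]},{"fingers": 20,"delta_pos": [0,-0.5,85],"angular": [0,0,0]},{"fingers": 20,"delta_pos": [0,-0.5,115],"angular": [0,0,0]},{"fingers": 20,"delta_pos": [0,-0.5,133],"angular": [0,0,0]},{"fingers": 20,"delta_pos": [0,-0.5,140],"angular": [0,0,0]},{"fingers": 20,"delta_pos": [0,-0.5,142],"angular": [0,0,0]},{"fingers": 20,"delta_pos": [0,-0.5,142.5],"angular": [0,0,0]},{"fingers": 20,"delta_pos": [0,-0.5,142.5],"angular": [0,0,0]}]'

```text
clock: 23.15
tool_pos: [0.4644, -0.0281, -0.0076]
orientation: [-179.9, 0.0, -79.3]
force: [-0.6, -0.2, -0.3]
opening: 0.0317
gripper_force: 30.0
```

Call:
apply_moves --deltas '[{"fingers": 40,"delta_pos": [0,0,0.5],"angular": [0,0,0]},{"fingers": 40,"delta_pos": [0,0,0.5],"angular": [0,0,0]},{"fingers": 40,"delta_pos": [0,0,0.5],"angular": [0,0,0]},{"fingers": 40,"delta_pos": [0,0,-30],"angular": [0,0,0]},{"fingers": 40,"delta_pos": [0,0,-75],"angular": [0,0,0]},{"fingers": 62,"delta_pos": [0,0,-120],"angular": [0,0,0]},{"fingers": 62,"delta_pos": [0,0,-140],"angular": [0,0,0]},{"fingers": 62,"delta_pos": [0,0,-140],"angular": [0,0,0]},{"fingers": 62,"delta_pos": [0,0,-140],"angular": [0,0,0]}]'

```text
clock: 24.05
tool_pos: [0.4635, -0.0285, 0.1317]
orientation: [-179.9, 0.0, -79.4]
force: [-0.0, -1.2, -0.3]
opening: 0.0611
gripper_force: 0.0
```

Run:
```python
from h import *
go((.571,.335,.15,-155),(.571,.335,.009,-155))
```

```text
tip [ 0.4634 -0.0285  0.1562] at 24.1 [ 0.4635 -0.0285  0.1317] [-179.9    0.   -79.4] open 0.0611 F [-0.  -1.2 -0.3]
   [0.571, 0.335, 0.15, -155.0] -> [-337.5, -172.6, 6.7] [-0.0, 0.1, 75.6] |d| 379.0 76.0
   [0.571, 0.335, 0.009, -155.0] -> [-337.4, -172.4, 147.7] [-0.0, 0.1, 75.6] |d| 407.0 76.0
```

Call:
apply_moves --deltas '[{"fingers": 62,"delta_pos": [-337.5,-172.6,0],"angular": [0,0,75.6]},{"fingers": 62,"delta_pos": [-337.5,-172.6,0],"angular": [0,0,75.6]},{"fingers": 62,"delta_pos": [-337.5,-172.6,0],"angular": [0,0,75.6]},{"fingers": 62,"delta_pos": [-337.5,-172.6,0],"angular": [0,0,75.6]},{"fingers": 62,"delta_pos": [-337.5,-172.6,0],"angular": [0,0,75.6]},{"fingers": 62,"delta_pos": [-337.5,-172.6,0],"angular": [0,0,75.6]},{"fingers": 62,"delta_pos": [-337.5,-172.6,0],"angular": [0,0,75.6]},{"fingers": 62,"delta_pos": [-337.5,-172.6,0],"angular": [0,0,75.6]},{"fingers": 62,"delta_pos": [-337.5,-172.6,0],"angular": [0,0,75.6]},{"fingers": 62,"delta_pos": [-337.5,-172.6,0],"angular": [0,0,75.6]}]'

```text
clock: 25.05
tool_pos: [0.57, 0.3353, 0.1285]
orientation: [-179.9, -0.2, -155.0]
force: [-1.1, -0.6, -0.8]
opening: 0.0622
gripper_force: 0.0
```

```bash
cat >> h.py <<'E'
HUE={"blue":((105,150,40),(122,255,255)),"green":((65,100,30),(85,255,160)),"red":((0,170,60),(4,255,255)),"skin":((8,80,110),(18,170,255)),"orange":((5,190,90),(16,255,255))}
def blobs(im,c,amin=25):
    m=cv2.inRange(cv2.cvtColor(im,cv2.COLOR_BGR2HSV),*HUE[c])
    r=[]
    for k in cv2.findContours(m,cv2.RETR_EXTERNAL,cv2.CHAIN_APPROX_NONE)[0]:
        if cv2.contourArea(k)>amin: (x,y),_,_=cv2.minAreaRect(k);r.append((round(x,1),round(y,1),cv2.contourArea(k)))
    return r
E
python3 - <<'E'
from h import *
s=snap("side","side7");t=snap("top","top7")
for n,im in(("side0",cv2.imread("pics/side0.png")),("side",s),("top0",cv2.imread("pics/top0.png")),("top",t)):
    print(n,*[(c,blobs(im,c)) for c in("blue","green","red","skin")],sep="\n  ")
go((.571,.335,.15,-155),(.571,.335,.009,-155))
E
```

```text
side0
  ('blue', [(257.2, 341.9, 86.5), (379.0, 233.5, 218.5), (604.0, 111.0, 9042.0)])
  ('green', [(333.4, 337.4, 56.5)])
  ('red', [(344.1, 304.2, 77.0)])
  ('skin', [(201.5, 463.5, 1038.5), (198.5, 241.0, 37.5), (181.0, 234.0, 37.5), (377.6, 177.8, 1477.0), (414.4, 123.2, 1022.0), (360.2, 69.2, 402.0), (390.5, 2.5, 99.5)])
side
  ('blue', [(257.2, 341.9, 87.5), (379.0, 233.5, 219.0), (575.1, 94.9, 2318.0)])
  ('green', [])
  ('red', [])
  ('skin', [(202.5, 463.5, 1061.0), (180.8, 234.4, 41.0), (401.1, 191.3, 50.5), (349.6, 66.6, 337.0), (389.0, 3.0, 120.0)])
top0
  ('blue', [(381.3, 305.0, 483.5), (191.3, 237.4, 92.5)])
  ('green', [(226.1, 310.7, 95.5)])
  ('red', [(274.1, 303.0, 86.5)])
  ('skin', [(12.0, 469.5, 213.5), (31.0, 262.5, 2973.5), (509.9, 259.4, 4879.0)])
top
  ('blue', [(381.3, 305.0, 476.5), (191.2, 237.3, 90.5)])
  ('green', [(352.6, 283.5, 89.0)])
  ('red', [(392.5, 246.3, 92.0)])
  ('skin', [(58.5, 281.0, 62.0), (509.9, 259.5, 3621.5)])
tip [0.5703 0.3342 0.1543] at 25.1 [0.5702 0.3341 0.1298] [-180.    -0.2 -154.8] open 0.062 F [ 0.5  0.1 -0.1]
   [0.571, 0.335, 0.15, -155.0] -> [-1.1, 0.4, 4.2] [-0.0, -0.2, 0.2] |d| 4.0 0.0
   [0.571, 0.335, 0.009, -155.0] -> [-1.5, 0.6, 145.2] [-0.0, -0.2, 0.2] |d| 145.0 0.0
```

Call:
apply_moves --deltas '[{"fingers": 62,"delta_pos": [-0.5,0,45],"angular": [0,0,0]},{"fingers": 62,"delta_pos": [-0.5,0,90],"angular": [0,0,0]},{"fingers": 62,"delta_pos": [-0.5,0,125],"angular": [0,0,0]},{"fingers": 62,"delta_pos": [-0.5,0,144],"angular": [0,0,0]},{"fingers": 20,"delta_pos": [-0.5,0,144],"angular": [0,0,0]},{"fingers": 20,"delta_pos": [-0.5,0,144],"angular": [0,0,0]},{"fingers": 20,"delta_pos": [-0.5,0,144],"angular": [0,0,0]},{"fingers": 20,"delta_pos": [-0.5,0,144],"angular": [0,0,0]},{"fingers": 20,"delta_pos": [-0.5,0,144],"angular": [0,0,0]},{"fingers": 20,"delta_pos": [-0.5,0,144],"angular": [0,0,0]}]'

```text
clock: 26.15
tool_pos: [0.5721, 0.3358, -0.0109]
orientation: [180.0, 0.1, -154.9]
force: [-1.7, -0.8, 6.9]
opening: 0.0319
gripper_force: 29.6
```

Run:
```python
from h import *
go(tray(-38,-32.5,150)+[-79.4])
P=onplane("top",[(352.6,283.5),(392.5,246.3)],.033)[:,:2]-TR
print("green,red band in tray",P@R.from_euler("z",TY,degrees=True).as_matrix()[:2,:2]*1000)
```

```text
tip [0.5721 0.3358 0.0136] at 26.1 [ 0.5721  0.3358 -0.0109] [ 1.800e+02  1.000e-01 -1.549e+02] open 0.0319 F [-1.7 -0.8  6.9]
   [0.4756, -0.0919, 0.15, -79.4] -> [268.2, -346.5, -137.2] [-0.1, 0.1, -75.5] |d| 459.0 76.0
green,red band in tray [[-39.13432197  47.8097743 ]
 [ 22.29932135 -50.12866172]]
```

Call:
apply_moves --deltas '[{"fingers": 20,"delta_pos": [0,0,-40],"angular": [0,0,0]},{"fingers": 20,"delta_pos": [0,0,-85],"angular": [0,0,0]},{"fingers": 20,"delta_pos": [0,0,-130],"angular": [0,0,0]},{"fingers": 20,"delta_pos": [268.2,-346.5,-137],"angular": [0,0,-75.5]},{"fingers": 20,"delta_pos": [268.2,-346.5,-137],"angular": [0,0,-75.5]},{"fingers": 20,"delta_pos": [268.2,-346.5,-137],"angular": [0,0,-75.5]},{"fingers": 20,"delta_pos": [268.2,-346.5,-137],"angular": [0,0,-75.5]},{"fingers": 20,"delta_pos": [268.2,-346.5,-137],"angular": [0,0,-75.5]},{"fingers": 20,"delta_pos": [268.2,-346.5,-137],"angular": [0,0,-75.5]},{"fingers": 20,"delta_pos": [268.2,-346.5,-137],"angular": [0,0,-75.5]}]'

```text
clock: 27.15
tool_pos: [0.4948, -0.003, 0.1235]
orientation: [-179.9, 0.0, -95.3]
force: [0.5, -0.6, -0.2]
opening: 0.032
gripper_force: 29.6
```

Run:
```python
from h import *
go(tray(-38,-32.5,150)+[-79.4])
```

```text
tip [ 0.4947 -0.003   0.148 ] at 27.1 [ 0.4948 -0.003   0.1235] [-179.9    0.   -95.3] open 0.032 F [ 0.5 -0.6 -0.2]
   [0.4756, -0.0919, 0.15, -79.4] -> [90.3, 10.8, -2.0] [-0.1, 0.0, -15.9] |d| 91.0 16.0
```

Call:
apply_moves --deltas '[{"fingers": 20,"delta_pos": [90,11,-2],"angular": [0,0,-15.9]},{"fingers": 20,"delta_pos": [90,11,-2],"angular": [0,0,-15.9]},{"fingers": 20,"delta_pos": [90,11,-2],"angular": [0,0,-15.9]},{"fingers": 20,"delta_pos": [90,11,-2],"angular": [0,0,-15.9]},{"fingers": 20,"delta_pos": [90,11,-2],"angular": [0,0,-15.9]},{"fingers": 20,"delta_pos": [90,11,-2],"angular": [0,0,-15.9]}]'

```text
clock: 27.75
tool_pos: [0.4762, -0.0888, 0.125]
orientation: [-180.0, 0.0, -79.8]
force: [-0.2, 1.0, -0.5]
opening: 0.0319
gripper_force: 29.6
```

Run:
```python
from h import *
go(tray(-38,-32.5,150)+[-79.4],tray(-38,-32.5,18.6)+[-79.4])
```

```text
tip [ 0.4762 -0.0888  0.1495] at 27.8 [ 0.4762 -0.0888  0.125 ] [-180.     0.   -79.8] open 0.0319 F [-0.2  1.  -0.5]
   [0.4756, -0.0919, 0.15, -79.4] -> [2.9, 1.1, -0.5] [-0.0, 0.0, -0.4] |d| 3.0 0.0
   [0.4756, -0.0919, 0.0186, -79.4] -> [3.0, 1.1, 130.9] [-0.0, 0.0, -0.4] |d| 131.0 0.0
```

Call:
apply_moves --deltas '[{"fingers": 20,"delta_pos": [2.5,1,45],"angular": [0,0,0]},{"fingers": 20,"delta_pos": [2.5,1,80],"angular": [0,0,0]},{"fingers": 20,"delta_pos": [2.5,1,108],"angular": [0,0,0]},{"fingers": 20,"delta_pos": [2.5,1,123],"angular": [0,0,0]},{"fingers": 20,"delta_pos": [2.5,1,128],"angular": [0,0,0]},{"fingers": 20,"delta_pos": [2.5,1,130],"angular": [0,0,0]},{"fingers": 20,"delta_pos": [2.5,1,130.5],"angular": [0,0,0]},{"fingers": 20,"delta_pos": [2.5,1,130.5],"angular": [0,0,0]}]'

```text
clock: 28.55
tool_pos: [0.476, -0.0921, -0.0048]
orientation: [-179.9, -0.0, -79.8]
force: [-0.1, -0.3, 0.0]
opening: 0.0319
gripper_force: 29.6
```

Release, lift, and head for the plate.

Call:
apply_moves --deltas '[{"fingers": 40,"delta_pos": [0,0,1],"angular": [0,0,0]},{"fingers": 40,"delta_pos": [0,0,1],"angular": [0,0,0]},{"fingers": 40,"delta_pos": [0,0,1],"angular": [0,0,0]},{"fingers": 40,"delta_pos": [0,0,-30],"angular": [0,0,0]},{"fingers": 40,"delta_pos": [0,0,-75],"angular": [0,0,0]},{"fingers": 50,"delta_pos": [0,0,-120],"angular": [0,0,0]},{"fingers": 50,"delta_pos": [0,0,-160],"angular": [0,0,0]},{"fingers": 50,"delta_pos": [0,0,-160],"angular": [0,0,0]},{"fingers": 50,"delta_pos": [0,0,-160],"angular": [0,0,0]}]'

```text
clock: 29.45
tool_pos: [0.4757, -0.0923, 0.1556]
orientation: [-179.8, 0.0, -79.8]
force: [1.0, -0.0, -1.5]
opening: 0.0503
gripper_force: 0.0
```

Run:
```python
from h import *
go((.513,-.357,.12,-105.5),(.513,-.357,.011,-105.5))
```

```text
tip [ 0.4756 -0.0923  0.1801] at 29.4 [ 0.4757 -0.0923  0.1556] [-179.8    0.   -79.8] open 0.0503 F [ 1.  -0.  -1.5]
   [0.513, -0.357, 0.12, -105.5] -> [267.1, 10.3, 60.0] [-0.2, 0.1, 25.7] |d| 274.0 26.0
   [0.513, -0.357, 0.011, -105.5] -> [267.2, 10.7, 169.0] [-0.2, 0.1, 25.7] |d| 316.0 26.0
```

Call:
apply_moves --deltas '[{"fingers": 50,"delta_pos": [267,10.5,20],"angular": [0,0,25.7]},{"fingers": 50,"delta_pos": [267,10.5,20],"angular": [0,0,25.7]},{"fingers": 50,"delta_pos": [267,10.5,20],"angular": [0,0,25.7]},{"fingers": 50,"delta_pos": [267,10.5,20],"angular": [0,0,25.7]},{"fingers": 50,"delta_pos": [267,10.5,20],"angular": [0,0,25.7]},{"fingers": 50,"delta_pos": [267,10.5,20],"angular": [0,0,25.7]},{"fingers": 50,"delta_pos": [267,10.5,60],"angular": [0,0,25.7]},{"fingers": 50,"delta_pos": [267,10.5,60],"angular": [0,0,25.7]},{"fingers": 50,"delta_pos": [267,10.5,60],"angular": [0,0,25.7]},{"fingers": 50,"delta_pos": [267,10.5,60],"angular": [0,0,25.7]}]'

```text
clock: 30.45
tool_pos: [0.5129, -0.3568, 0.0956]
orientation: [-180.0, -0.0, -105.4]
force: [1.0, 0.5, -0.2]
opening: 0.0501
gripper_force: 0.0
```

Run:
```python
from h import *
s=snap("side","side8");t=snap("top","top8")
print(blobs(t,"skin"),blobs(s,"skin"))
for c in("blue","green","red"):print(c,[(b,((onplane("top",[b[:2]],.033)[0,:2]-TR)@R.from_euler("z",TY,degrees=True).as_matrix()[:2,:2]*1000).round(1)) for b in blobs(t,c)])
go((.513,-.357,.12,-105.5),(.513,-.357,.013,-105.5))
```

```text
[(15.5, 467.5, 437.5), (33.5, 264.0, 3570.5)] [(201.5, 463.5, 1044.5), (198.5, 241.0, 38.5), (181.0, 234.0, 37.5), (377.7, 177.6, 1471.0), (417.6, 122.7, 605.5), (356.8, 71.5, 115.0)]
blue [((381.4, 305.0, 474.5), array([-94.5,  -3. ])), ((397.6, 275.3, 86.0), array([-39.8, -48.7]))]
green [((352.6, 283.4, 87.5), array([-38.9,  47.8]))]
red [((392.5, 246.3, 91.0), array([ 22.3, -50.1]))]
tip [ 0.5132 -0.3568  0.1206] at 30.6 [ 0.5133 -0.3568  0.0961] [-179.9   -0.  -105.4] open 0.0496 F [ 0.5 -0.2  1.1]
   [0.513, -0.357, 0.12, -105.5] -> [0.3, 0.2, 0.6] [-0.1, -0.0, 0.1] |d| 1.0 0.0
   [0.513, -0.357, 0.013, -105.5] -> [0.2, 0.4, 107.6] [-0.1, -0.0, 0.1] |d| 108.0 0.0
```

Call:
apply_moves --deltas '[{"fingers": 50,"delta_pos": [0,0,45],"angular": [0,0,0]},{"fingers": 50,"delta_pos": [0,0,85],"angular": [0,0,0]},{"fingers": 50,"delta_pos": [0,0,105],"angular": [0,0,0]},{"fingers": 50,"delta_pos": [0,0,106],"angular": [0,0,0]},{"fingers": 3,"delta_pos": [0,0,106],"angular": [0,0,0]},{"fingers": 3,"delta_pos": [0,0,106],"angular": [0,0,0]},{"fingers": 3,"delta_pos": [0,0,106],"angular": [0,0,0]},{"fingers": 3,"delta_pos": [0,0,106],"angular": [0,0,0]},{"fingers": 3,"delta_pos": [0,0,106],"angular": [0,0,0]},{"fingers": 3,"delta_pos": [0,0,106],"angular": [0,0,0]}]'

```text
clock: 31.55
tool_pos: [0.5131, -0.3574, -0.0106]
orientation: [-179.9, -0.0, -105.5]
force: [0.8, 1.3, 6.0]
opening: 0.0139
gripper_force: 30.0
```

Run:
```python
from h import *
M=R.from_euler("z",TY,degrees=True).as_matrix()[:2,:2]
print("lip centre in tray (expect -96,0)",(onplane("top",[(381.35,305.0)],.059)[0,:2]-TR)@M*1000)
t=cv2.imread("pics/top8.png")
print("clamp orange",blobs(t,"orange"))
go((.513,-.357,.14,-105.5),tray(20,0,140)+[-79.4])
```

```text
lip centre in tray (expect -96,0) [-9.34794787e+01 -3.29548783e-03]
clamp orange [(25.3, 456.1, 213.0), (48.9, 304.0, 175.5), (636.8, 279.3, 39.5), (32.3, 270.3, 53.5), (63.7, 255.6, 175.5), (11.6, 226.5, 126.0), (361.2, 186.3, 265.0), (291.5, 98.0, 70.0)]
tip [ 0.5131 -0.3574  0.0139] at 31.6 [ 0.5131 -0.3574 -0.0106] [-179.9   -0.  -105.5] open 0.0139 F [0.8 1.3 6. ]
   [0.513, -0.357, 0.14, -105.5] -> [-0.4, 0.0, -126.1] [-0.1, -0.0, 0.0] |d| 126.0 0.0
   [0.5267, -0.0493, 0.14, -79.4] -> [-300.5, 69.0, -126.4] [-0.1, -0.0, -26.1] |d| 333.0 26.0
```

```bash
sed -i 's/TR=np.array(\[0.507,/TR=np.array([0.508,/' h.py
cat >> h.py <<'E'
def pl(ex,ez,th,y=0,g=13.9):
    a=np.radians(th);x=ex+100*np.cos(a)-g*np.sin(a);z=ez+100*np.sin(a)+g*np.cos(a)
    return tray(x,y,z)+[-79.4,th]
E
python3 - <<'E'
from h import *
go(pl(-80,105,0),pl(-80,105,10))
E
```

```text
tip [ 0.5131 -0.3574  0.0139] at 31.6 [ 0.5131 -0.3574 -0.0106] [-179.9   -0.  -105.5] open 0.0139 F [0.8 1.3 6. ]
   [0.5277, -0.0493, 0.1189, -79.4, 0.0] -> [-300.8, 68.0, -105.3] [-0.1, -0.0, -26.1] |d| 326.0 26.0
   [0.5238, -0.05, 0.1361, -79.4, 10.0] -> [-300.9, 67.7, -122.8] [9.7, -2.3, -26.0] |d| 332.0 28.0
```

Call:
apply_moves --deltas '[{"fingers": 3,"delta_pos": [0,0,-30],"angular": [0,0,0]},{"fingers": 3,"delta_pos": [0,0,-70],"angular": [0,0,0]},{"fingers": 3,"delta_pos": [0,0,-110],"angular": [0,0,0]},{"fingers": 3,"delta_pos": [-40,9,-140],"angular": [0,0,-4]},{"fingers": 3,"delta_pos": [-80,18,-140],"angular": [0,0,-8]},{"fingers": 3,"delta_pos": [-120,27,-140],"angular": [0,0,-12]},{"fingers": 3,"delta_pos": [-160,36,-140],"angular": [0,0,-16]},{"fingers": 3,"delta_pos": [-200,45,-140],"angular": [0,0,-20]},{"fingers": 3,"delta_pos": [-240,54,-140],"angular": [0,0,-23]},{"fingers": 3,"delta_pos": [-280,63,-140],"angular": [0,0,-26]}]'

```text
clock: 32.55
tool_pos: [0.5252, -0.0688, 0.1279]
orientation: [179.9, 0.0, -79.4]
force: [1.1, -0.4, -3.3]
opening: 0.0134
gripper_force: 30.0
```

Call:
apply_moves --deltas '[{"fingers": 3,"delta_pos": [0,0,0],"angular": [0,0,0]},{"fingers": 3,"delta_pos": [0,0,0],"angular": [0,0,0]},{"fingers": 3,"delta_pos": [0,0,0],"angular": [0,0,0]}]'

```text
clock: 32.85
tool_pos: [0.5257, -0.0708, 0.128]
orientation: [179.9, 0.0, -79.5]
force: [-0.7, -0.1, -3.2]
opening: 0.0135
gripper_force: 30.0
```

Run:
```python
from h import *
go(pl(-80,120,10),pl(-80,70,10),pl(-80,43.5,10))
t=snap("top","top9");s=snap("side","side9");print(blobs(t,"skin"),blobs(t,"orange"))
print(blobs(s,"skin"))
```

```text
tip [ 0.5258 -0.0708  0.1525] at 32.9 [ 0.5257 -0.0708  0.128 ] [179.9   0.  -79.5] open 0.0135 F [-0.7 -0.1 -3.2]
   [0.5238, -0.05, 0.1511, -79.4, 10.0] -> [-20.8, -6.1, 1.1] [10.1, -0.0, -0.1] |d| 22.0 10.0
   [0.5238, -0.05, 0.1011, -79.4, 10.0] -> [-20.8, -6.2, 51.1] [10.1, -0.0, -0.1] |d| 55.0 10.0
   [0.5238, -0.05, 0.0746, -79.4, 10.0] -> [-20.8, -6.2, 77.6] [10.1, -0.0, -0.1] |d| 81.0 10.0
[(16.5, 465.5, 471.0), (369.9, 294.7, 282.0), (373.0, 277.5, 105.5), (401.2, 273.4, 144.5), (33.5, 264.5, 3670.0)] [(24.8, 455.8, 215.0), (48.8, 303.9, 170.0), (32.5, 270.4, 55.5), (639.0, 271.0, 168.0), (71.0, 252.9, 176.0), (11.6, 226.5, 123.0), (361.1, 186.5, 276.5), (291.5, 98.0, 73.0)]
[(201.0, 463.5, 1029.5), (198.5, 240.5, 35.5), (181.0, 234.0, 37.0), (339.9, 197.4, 2144.0), (413.9, 122.7, 1013.5), (390.5, 2.5, 92.0)]
```

Call:
apply_moves --deltas '[{"fingers": 3,"delta_pos": [-10,-3,1],"angular": [5,0,0]},{"fingers": 3,"delta_pos": [-20.8,-6,1],"angular": [10,0,0]},{"fingers": 3,"delta_pos": [-20.8,-6,1],"angular": [10,0,0]},{"fingers": 3,"delta_pos": [-20.8,-6,26],"angular": [10,0,0]},{"fingers": 3,"delta_pos": [-20.8,-6,40],"angular": [10,0,0]},{"fingers": 3,"delta_pos": [-20.8,-6,40],"angular": [10,0,0]},{"fingers": 3,"delta_pos": [-20.8,-6,40],"angular": [10,0,0]}]'

```text
clock: 33.65
tool_pos: [0.5287, -0.0496, 0.0886]
orientation: [-170.1, -0.0, -79.5]
force: [0.5, 0.3, -2.8]
opening: 0.0135
gripper_force: 30.0
```

Run:
```python
from h import *
s=snap("side","side10")
go(pl(-80,60,10),pl(-80,43.5,10))
M=R.from_euler("z",TY,degrees=True).as_matrix()[:2,:2]
for f,z in(("side9",.1446),):
    im=cv2.imread(f"pics/{f}.png");m=cv2.inRange(cv2.cvtColor(im,cv2.COLOR_BGR2HSV),*HUE["skin"])
    k=[c for c in cv2.findContours(m,cv2.RETR_EXTERNAL,cv2.CHAIN_APPROX_NONE)[0] if 1300<cv2.contourArea(c) and cv2.boundingRect(c)[1]<400][0]
    a=cv2.approxPolyDP(cv2.convexHull(k),5,True)[:,0];print(a.tolist());print(((onplane("side",a,z)[:,:2]-TR)@M*1000).round(1).tolist())
im=cv2.imread("pics/side10.png");cv2.imwrite("pics/v14.png",cv2.resize(im[130:290,270:430],None,fx=3.7,fy=3.7,interpolation=cv2.INTER_CUBIC))
```

```text
tip [ 0.5249 -0.0501  0.1132] at 33.7 [ 0.5291 -0.0493  0.0891] [-170.    -0.   -79.5] open 0.0138 F [-0.5  0.5 -3.5]
   [0.5238, -0.05, 0.0911, -79.4, 10.0] -> [-0.3, 4.9, 21.6] [-0.0, -0.0, -0.1] |d| 22.0 0.0
   [0.5238, -0.05, 0.0746, -79.4, 10.0] -> [-0.3, 7.8, 37.9] [-0.0, -0.0, -0.1] |d| 39.0 0.0
[[297, 207], [312, 175], [383, 186], [374, 222]]
[[112.6, 46.8], [108.8, -87.6], [-86.3, -86.8], [-84.8, 55.1]]
```

Call:
apply_moves --deltas '[{"fingers": 3,"delta_pos": [0,3,15],"angular": [0,0,0]},{"fingers": 3,"delta_pos": [0,6,28],"angular": [0,0,0]},{"fingers": 3,"delta_pos": [0,7,34],"angular": [0,0,0]},{"fingers": 3,"delta_pos": [0,7.5,37.5],"angular": [0,0,0]},{"fingers": 3,"delta_pos": [0,7.5,37.5],"angular": [0,0,0]},{"fingers": 3,"delta_pos": [0,7.5,37.5],"angular": [0,0,0]}]'

```text
clock: 34.3
tool_pos: [0.5281, -0.049, 0.0508]
orientation: [-169.9, -0.0, -79.5]
force: [0.3, -0.0, -3.0]
opening: 0.0139
gripper_force: 30.0
```

Run:
```python
from h import *
go(pl(-80,43.5,10),pl(-90,43.5,10),pl(-99,43.5,10),pl(-99,41.5,5),pl(-99,41.5,0))
im=snap("side","side11");cv2.imwrite("pics/v14.png",cv2.resize(im[130:290,270:430],None,fx=3.7,fy=3.7,interpolation=cv2.INTER_CUBIC))
```

```text
tip [ 0.5239 -0.0498  0.075 ] at 34.3 [ 0.5281 -0.049   0.0508] [-169.9   -0.   -79.5] open 0.0139 F [ 0.3 -0.  -3. ]
   [0.5238, -0.05, 0.0746, -79.4, 10.0] -> [0.3, 0.2, 0.4] [-0.1, -0.0, -0.1] |d| 1.0 0.0
   [0.514, -0.0519, 0.0746, -79.4, 10.0] -> [0.3, 10.1, -1.4] [-0.1, -0.0, -0.1] |d| 10.0 0.0
   [0.5051, -0.0535, 0.0746, -79.4, 10.0] -> [0.3, 18.9, -2.9] [-0.1, -0.0, -0.1] |d| 19.0 0.0
   [0.5074, -0.0531, 0.0641, -79.4, 5.0] -> [0.3, 20.6, 7.7] [-5.1, -0.0, -0.1] |d| 22.0 5.0
   [0.509, -0.0528, 0.0554, -79.4, 0.0] -> [0.3, 22.7, 16.2] [-10.1, -0.0, -0.1] |d| 28.0 10.0
```

View pics/v14.png

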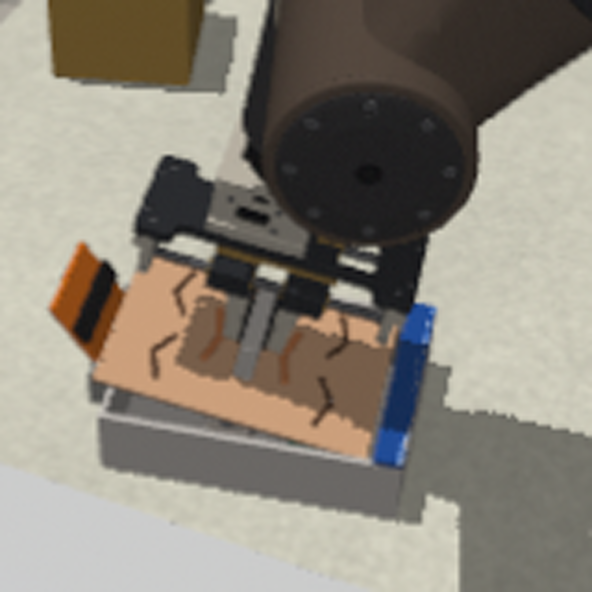

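The plate is tilted with its far end up and its near edge right at the lip, inside the long walls. Now I'll slide it under.

Call:
apply_moves --deltas '[{"fingers": 3,"delta_pos": [0,6,-1],"angular": [0,0,0]},{"fingers": 3,"delta_pos": [0,11,-1.6],"angular": [0,0,0]},{"fingers": 3,"delta_pos": [0,15,-2.3],"angular": [0,0,0]},{"fingers": 3,"delta_pos": [0,18,-2.8],"angular": [0,0,0]},{"fingers": 3,"delta_pos": [0,18,-2.8],"angular": [0,0,0]},{"fingers": 3,"delta_pos": [0,18,-2.8],"angular": [0,0,0]}]'

```text
clock: 34.95
tool_pos: [0.5098, -0.0523, 0.05]
orientation: [-170.0, -0.0, -79.5]
force: [0.6, 0.3, -3.9]
opening: 0.0141
gripper_force: 30.0
```

Run:
```python
from h import *
go(pl(-99,43,7),pl(-99,42.5,4),pl(-99,42,2),pl(-99,42,0),pl(-99,41,0))
```

```text
tip [ 0.5056 -0.0531  0.0741] at 35.0 [ 0.5098 -0.0523  0.05  ] [-170.    -0.   -79.5] open 0.0141 F [ 0.6  0.3 -3.9]
   [0.5066, -0.0533, 0.069, -79.4, 7.0] -> [0.3, 1.3, 5.2] [-3.0, -0.0, -0.1] |d| 5.0 3.0
   [0.5078, -0.053, 0.0633, -79.4, 4.0] -> [0.3, 2.3, 10.9] [-6.0, -0.0, -0.1] |d| 11.0 6.0
   [0.5084, -0.0529, 0.0594, -79.4, 2.0] -> [0.3, 3.2, 14.8] [-8.0, -0.0, -0.1] |d| 15.0 8.0
   [0.509, -0.0528, 0.0559, -79.4, 0.0] -> [0.3, 4.1, 18.2] [-10.0, -0.0, -0.1] |d| 19.0 10.0
   [0.509, -0.0528, 0.0549, -79.4, 0.0] -> [0.3, 4.3, 19.2] [-10.0, -0.0, -0.1] |d| 20.0 10.0
```

No contact and no lip touch. Lowering the far end.

Call:
apply_moves --deltas '[{"fingers": 3,"delta_pos": [0,1.3,5],"angular": [-3,0,0]},{"fingers": 3,"delta_pos": [0,2.3,10.5],"angular": [-6,0,0]},{"fingers": 3,"delta_pos": [0,3.2,14.5],"angular": [-8,0,0]},{"fingers": 3,"delta_pos": [0,4.1,18],"angular": [-10,0,0]},{"fingers": 3,"delta_pos": [0,4.1,18],"angular": [-10,0,0]},{"fingers": 3,"delta_pos": [0,4.1,18],"angular": [-10,0,0]}]'

```text
clock: 35.55
tool_pos: [0.5089, -0.0525, 0.0311]
orientation: [-180.0, 0.0, -79.5]
force: [0.3, -0.2, -2.8]
opening: 0.0138
gripper_force: 30.0
```

Run:
```python
from h import *
go(pl(-99,42,0),pl(-99,41,0))
t=snap("top","top12");s=snap("side","side12")
M=R.from_euler("z",TY,degrees=True).as_matrix()[:2,:2]
m=cv2.inRange(cv2.cvtColor(s,cv2.COLOR_BGR2HSV),*HUE["skin"])
for c in cv2.findContours(m,cv2.RETR_EXTERNAL,cv2.CHAIN_APPROX_NONE)[0]:
    x,y,w,h=cv2.boundingRect(c)
    if cv2.contourArea(c)>150 and 280<x<400 and 180<y<260:
        a=cv2.approxPolyDP(cv2.convexHull(c),4,True)[:,0];print(cv2.contourArea(c),a.tolist(),((onplane("side",a,.048)[:,:2]-TR)@M*1000).round(1).tolist())
```

```text
tip [ 0.5089 -0.0525  0.0556] at 35.5 [ 0.5089 -0.0525  0.0311] [-180.     0.   -79.5] open 0.0138 F [ 0.3 -0.2 -2.8]
   [0.509, -0.0528, 0.0559, -79.4, 0.0] -> [0.3, -0.1, -0.3] [-0.0, 0.0, -0.1] |d| 0.0 0.0
   [0.509, -0.0528, 0.0549, -79.4, 0.0] -> [0.3, -0.1, 0.7] [-0.0, 0.0, -0.1] |d| 1.0 0.0
1728.0 [[314, 209], [373, 219], [370, 252], [302, 241]] [[97.3, -58.1], [-71.7, -56.8], [-84.1, 66.9], [96.8, 70.1]]
```

Call:
apply_moves --deltas '[{"fingers": 3,"delta_pos": [0,0,0.7],"angular": [0,0,0]},{"fingers": 3,"delta_pos": [0,0,1.5],"angular": [0,0,0]},{"fingers": 3,"delta_pos": [0,0,1.5],"angular": [0,0,0]}]'

```text
clock: 35.95
tool_pos: [0.5087, -0.0525, 0.0303]
orientation: [-180.0, -0.0, -79.5]
force: [-1.6, -0.1, 1.8]
opening: 0.0138
gripper_force: 30.0
```

Call:
apply_moves --deltas '[{"fingers": 3,"delta_pos": [0,0,0.7],"angular": [0,0,0]},{"fingers": 3,"delta_pos": [0,0,1.2],"angular": [0,0,0]},{"fingers": 3,"delta_pos": [0,0,1.2],"angular": [0,0,0]}]'

```text
clock: 36.25
tool_pos: [0.5087, -0.0526, 0.0303]
orientation: [-180.0, -0.0, -79.5]
force: [-7.8, 2.6, 16.6]
opening: 0.0135
gripper_force: 30.0
```

The plate is seated: contact came with its underside at about 40.9 mm, against 41 expected. Releasing.

Call:
apply_moves --deltas '[{"fingers": 3,"delta_pos": [0,0,-1.5],"angular": [0,0,0]},{"fingers": 30,"delta_pos": [0,0,-1.5],"angular": [0,0,0]},{"fingers": 30,"delta_pos": [0,0,-1.5],"angular": [0,0,0]},{"fingers": 30,"delta_pos": [0,0,-2],"angular": [0,0,0]},{"fingers": 30,"delta_pos": [0,0,-20],"angular": [0,0,0]},{"fingers": 30,"delta_pos": [0,0,-60],"angular": [0,0,0]},{"fingers": 10,"delta_pos": [0,0,-110],"angular": [0,0,0]},{"fingers": 0,"delta_pos": [0,0,-150],"angular": [0,0,0]},{"fingers": 0,"delta_pos": [0,0,-150],"angular": [0,0,0]},{"fingers": 0,"delta_pos": [0,0,-150],"angular": [0,0,0]}]'

```text
clock: 37.25
tool_pos: [0.5092, -0.0523, 0.1796]
orientation: [-179.9, 0.0, -79.5]
force: [-0.9, 0.2, -1.5]
opening: 0.0044
gripper_force: 0.0
```

Run:
```python
from h import *
t=snap("top","top13");s=snap("side","side13")
M=R.from_euler("z",TY,degrees=True).as_matrix()[:2,:2]
for n,im in(("side",s),("top",t)):
  m=cv2.inRange(cv2.cvtColor(im,cv2.COLOR_BGR2HSV),*HUE["skin"])
  for c in cv2.findContours(m,cv2.RETR_EXTERNAL,cv2.CHAIN_APPROX_NONE)[0]:
    x,y,w,h=cv2.boundingRect(c)
    if cv2.contourArea(c)>150 and 280<x<450 and 180<y<300:
        a=cv2.approxPolyDP(cv2.convexHull(c),4,True)[:,0];print(n,cv2.contourArea(c),((onplane(n,a,.047)[:,:2]-TR)@M*1000).round(1).tolist())
  m=cv2.inRange(cv2.cvtColor(im,cv2.COLOR_BGR2HSV),*HUE["orange"])
  for c in cv2.findContours(m,cv2.RETR_EXTERNAL,cv2.CHAIN_APPROX_NONE)[0]:
    x,y,w,h=cv2.boundingRect(c)
    if cv2.contourArea(c)>60 and 270<x<400 and 150<y<300: print(n,"clamp",(x,y,w,h),cv2.boxPoints(cv2.minAreaRect(c)).round(1).tolist())
for a in(1.9,2.1,2.2,2.35):
    P=tw([(120-60*np.cos(a),y,57+60*np.sin(a)) for y in(38,-38)]);print(a,proj("top",P).round(1).tolist(),proj("side",P).round(1).tolist())
go()
```

```text
side 2128.5 [[98.7, -63.2], [-81.2, -68.5], [-84.0, 66.0], [97.1, 69.2]]
side clamp (284, 196, 13, 23) [[282.3999938964844, 215.60000610351562], [291.0, 195.60000610351562], [297.6000061035156, 198.39999389648438], [289.0, 218.39999389648438]]
top clamp (343, 180, 37, 14) [[342.5, 185.39999389648438], [378.29998779296875, 179.0], [379.79998779296875, 187.60000610351562], [344.1000061035156, 194.10000610351562]]
1.9 [[343.0, 192.6], [380.5, 185.7]] [[288.5, 212.0], [296.7, 193.5]]
2.1 [[341.9, 187.7], [379.2, 180.9]] [[284.7, 212.8], [292.9, 194.3]]
2.2 [[341.3, 185.6], [378.5, 178.8]] [[282.9, 213.4], [291.2, 194.9]]
2.35 [[340.5, 182.9], [377.5, 176.1]] [[280.6, 214.6], [288.9, 196.1]]
tip [ 0.508  -0.0526  0.2022] at 37.4 [ 0.508  -0.0526  0.1777] [179.9   0.  -79.5] open 0.001 F [ 0.4 -0.1 -0.2]
```

Run:
```python
from h import *
go(*[tray(x,0,z)+[-79.4] for x,z in((205,202),(205,90),(111,88),(101,80),(96,68),(90,62))])
```

```text
tip [ 0.508  -0.0526  0.2022] at 37.4 [ 0.508  -0.0526  0.1777] [179.9   0.  -79.5] open 0.001 F [ 0.4 -0.1 -0.2]
   [0.7095, -0.0153, 0.202, -79.4] -> [0.1, -204.9, -0.2] [0.1, 0.0, -0.1] |d| 205.0 0.0
   [0.7095, -0.0153, 0.09, -79.4] -> [0.1, -205.1, 111.8] [0.1, 0.0, -0.1] |d| 234.0 0.0
   [0.6171, -0.0326, 0.088, -79.4] -> [0.2, -111.1, 114.0] [0.1, 0.0, -0.1] |d| 159.0 0.0
   [0.6073, -0.0344, 0.08, -79.4] -> [0.3, -101.1, 122.0] [0.1, 0.0, -0.1] |d| 158.0 0.0
   [0.6024, -0.0353, 0.068, -79.4] -> [0.3, -96.2, 134.0] [0.1, 0.0, -0.1] |d| 165.0 0.0
   [0.5965, -0.0364, 0.062, -79.4] -> [0.3, -90.2, 140.0] [0.1, 0.0, -0.1] |d| 167.0 0.0
```

Call:
apply_moves --deltas '[{"fingers": 0,"delta_pos": [0,-50,0],"angular": [0,0,0]},{"fingers": 0,"delta_pos": [0,-100,0],"angular": [0,0,0]},{"fingers": 0,"delta_pos": [0,-150,0],"angular": [0,0,0]},{"fingers": 0,"delta_pos": [0,-200,0],"angular": [0,0,0]},{"fingers": 0,"delta_pos": [0,-206,0],"angular": [0,0,0]},{"fingers": 0,"delta_pos": [0,-206,45],"angular": [0,0,0]},{"fingers": 0,"delta_pos": [0,-206,90],"angular": [0,0,0]},{"fingers": 0,"delta_pos": [0,-206,112],"angular": [0,0,0]},{"fingers": 0,"delta_pos": [0,-206,112],"angular": [0,0,0]},{"fingers": 0,"delta_pos": [0,-206,112],"angular": [0,0,0]}]'

```text
clock: 38.35
tool_pos: [0.711, -0.0152, 0.066]
orientation: [179.9, -0.0, -79.5]
force: [0.9, 0.4, 1.2]
opening: 0.0005
gripper_force: 0.0
```

Call:
apply_moves --deltas '[{"fingers": 0,"delta_pos": [0,15,0],"angular": [0,0,0]},{"fingers": 0,"delta_pos": [0,30,0],"angular": [0,0,0]},{"fingers": 0,"delta_pos": [0,42,0],"angular": [0,0,0]},{"fingers": 0,"delta_pos": [0,54,0],"angular": [0,0,0]},{"fingers": 0,"delta_pos": [0,66,0],"angular": [0,0,0]},{"fingers": 0,"delta_pos": [0,78,0],"angular": [0,0,0]},{"fingers": 0,"delta_pos": [0,88,0],"angular": [0,0,0]},{"fingers": 0,"delta_pos": [0,95,0],"angular": [0,0,0]},{"fingers": 0,"delta_pos": [0,95,0],"angular": [0,0,0]}]'

```text
clock: 39.25
tool_pos: [0.6165, -0.0325, 0.0666]
orientation: [179.9, 0.0, -79.5]
force: [0.5, 0.1, 0.0]
opening: 0.0005
gripper_force: 0.0
```

Run:
```python
from h import *
go(*[tray(x,0,z)+[-79.4] for x,z in((111,88),(101,80),(96,68),(90,60))])
t=snap("top","top14");s=snap("side","side14");print(blobs(t,"orange"),blobs(s,"orange"))
```

```text
tip [ 0.6165 -0.0325  0.0911] at 39.2 [ 0.6165 -0.0325  0.0666] [179.9   0.  -79.5] open 0.0005 F [0.5 0.1 0. ]
   [0.6171, -0.0326, 0.088, -79.4] -> [0.1, -0.6, 3.1] [0.1, 0.0, -0.1] |d| 3.0 0.0
   [0.6073, -0.0344, 0.08, -79.4] -> [0.2, 9.4, 11.1] [0.1, 0.0, -0.1] |d| 15.0 0.0
   [0.6024, -0.0353, 0.068, -79.4] -> [0.2, 14.4, 23.1] [0.1, 0.0, -0.1] |d| 27.0 0.0
   [0.5965, -0.0364, 0.06, -79.4] -> [0.2, 20.4, 31.1] [0.1, 0.0, -0.1] |d| 37.0 0.0
[(25.3, 456.3, 211.5), (48.8, 303.9, 178.5), (32.5, 270.4, 50.0), (633.0, 271.0, 168.0), (70.1, 251.9, 176.0), (11.6, 226.5, 123.0), (291.5, 98.0, 73.0)] [(307.2, 214.6, 101.5)]
```

Call:
apply_moves --deltas '[{"fingers": 0,"delta_pos": [0,5,5],"angular": [0,0,0]},{"fingers": 0,"delta_pos": [0,10,11],"angular": [0,0,0]},{"fingers": 0,"delta_pos": [0,15,17],"angular": [0,0,0]},{"fingers": 0,"delta_pos": [0,18,23],"angular": [0,0,0]},{"fingers": 0,"delta_pos": [0,22,28],"angular": [0,0,0]},{"fingers": 0,"delta_pos": [0,26,30],"angular": [0,0,0]},{"fingers": 0,"delta_pos": [0,28,31],"angular": [0,0,0]},{"fingers": 0,"delta_pos": [0,28,31],"angular": [0,0,0]}]'

```text
clock: 40.15
tool_pos: [0.5898, -0.0375, 0.0356]
orientation: [180.0, 0.0, -79.5]
force: [0.1, 0.3, -0.0]
opening: 0.0002
gripper_force: 0.0
```

Call:
apply_moves --deltas '[{"fingers": 0,"delta_pos": [0,0,0.7],"angular": [0,0,0]},{"fingers": 0,"delta_pos": [0,0,1.5],"angular": [0,0,0]},{"fingers": 0,"delta_pos": [0,0,1.5],"angular": [0,0,0]}]'

```text
clock: 40.45
tool_pos: [0.5904, -0.0374, 0.035]
orientation: [-180.0, -0.0, -79.5]
force: [-3.1, 0.7, 6.9]
opening: 0.0001
gripper_force: 3.6
```

Run:
```python
from h import *
go();s=snap("side","side15");t=snap("top","top15")
P=tw([(120-60*np.cos(a),y,57+60*np.sin(a)) for a in(0,.1,.3) for y in(38,-38)]);print(proj("side",P).round(1).tolist())
for n,im in(("side",s),("top",t)):
  m=cv2.inRange(cv2.cvtColor(im,cv2.COLOR_BGR2HSV),*HUE["orange"])
  for c in cv2.findContours(m,cv2.RETR_EXTERNAL,cv2.CHAIN_APPROX_NONE)[0]:
    x,y,w,h=cv2.boundingRect(c)
    if cv2.contourArea(c)>20 and 270<x<400 and 150<y<300: print(n,"clamp",(x,y,w,h))
```

```text
tip [ 0.5904 -0.0374  0.0595] at 40.5 [ 0.5904 -0.0374  0.035 ] [-180.    -0.   -79.5] open 0.0001 F [-3.1  0.7  6.9]
[[318.5, 232.5], [325.2, 213.5], [318.4, 230.9], [325.1, 211.9], [317.4, 227.6], [324.2, 208.6]]
side clamp (299, 213, 26, 20)
```

Call:
apply_moves --deltas '[{"fingers": 0,"delta_pos": [0,0,0.7],"angular": [0,0,0]},{"fingers": 0,"delta_pos": [0,0,0.7],"angular": [0,0,0]},{"fingers": 0,"delta_pos": [0,0,-10],"angular": [0,0,0]},{"fingers": 0,"delta_pos": [0,0,-55],"angular": [0,0,0]},{"fingers": 0,"delta_pos": [0,0,-100],"angular": [0,0,0]},{"fingers": 0,"delta_pos": [50,0,-140],"angular": [0,0,0]},{"fingers": 0,"delta_pos": [100,0,-150],"angular": [0,0,0]},{"fingers": 0,"delta_pos": [150,0,-150],"angular": [0,0,0]},{"fingers": 0,"delta_pos": [200,0,-150],"angular": [0,0,0]},{"fingers": 0,"delta_pos": [220,0,-150],"angular": [0,0,0]}]'

```text
clock: 41.55
tool_pos: [0.6307, -0.2567, 0.185]
orientation: [-180.0, -0.0, -79.6]
force: [0.0, 0.3, -0.3]
opening: 0.0006
gripper_force: 0.0
```

Call:
apply_moves --deltas '[{"fingers": 0,"delta_pos": [0,0,0],"angular": [0,0,0]},{"fingers": 0,"delta_pos": [0,0,0],"angular": [0,0,0]},{"fingers": 0,"delta_pos": [0,0,0],"angular": [0,0,0]}]'

```text
clock: 41.85
tool_pos: [0.6304, -0.2531, 0.1843]
orientation: [-180.0, 0.0, -79.5]
force: [0.3, 0.5, -0.7]
opening: 0.0005
gripper_force: 0.0
```

Run:
```python
from h import *
go();s=snap("side","side16");t=snap("top","top16")
M=R.from_euler("z",TY,degrees=True).as_matrix()[:2,:2]
A=[0,.1,.2,.4]
for a in A:
    P=tw([(120-60*np.cos(a)+3*np.sin(a)*-1,y,57+60*np.sin(a)+3*np.cos(a)) for y in(38,-38)]);print(a,"side",proj("side",P).round(1).tolist(),"top",proj("top",P).round(1).tolist())
for n,im in(("side",s),("top",t)):
  h=cv2.cvtColor(im,cv2.COLOR_BGR2HSV)
  for nm,z in(("orange",.06),("skin",.047)):
   m=cv2.inRange(h,*HUE[nm])
   for c in cv2.findContours(m,cv2.RETR_EXTERNAL,cv2.CHAIN_APPROX_NONE)[0]:
    x,y,w,hh=cv2.boundingRect(c)
    if cv2.contourArea(c)>40 and 270<x<440 and 150<y<300:
      a=cv2.approxPolyDP(cv2.convexHull(c),3,True)[:,0];print(n,nm,a.tolist(),((onplane(n,a,z)[:,:2]-TR)@M*1000).round(1).tolist())
```

```text
tip [ 0.6304 -0.2531  0.2088] at 41.9 [ 0.6304 -0.2531  0.1843] [-180.     0.   -79.5] open 0.0005 F [ 0.3  0.5 -0.7]
0 side [[318.5, 231.7], [325.2, 212.7]] top [[349.0, 234.6], [385.0, 227.9]]
0.1 side [[318.5, 230.1], [325.2, 211.1]] top [[349.2, 234.3], [385.3, 227.6]]
0.2 side [[318.2, 228.5], [325.0, 209.5]] top [[349.3, 233.7], [385.6, 226.9]]
0.4 side [[317.1, 225.2], [323.9, 206.3]] top [[349.3, 231.7], [386.0, 224.8]]
side orange [[306, 211], [324, 214], [318, 232], [299, 227]] [[113.4, -32.3], [61.9, -32.1], [61.0, 39.4], [115.0, 33.0]]
side skin [[314, 208], [376, 217], [370, 252], [302, 241]] [[98.7, -63.2], [-78.5, -67.8], [-84.0, 66.0], [97.1, 69.2]]
top orange [[381, 208], [379, 228]] [[102.4, -38.0], [62.1, -25.8]]
top skin [[367, 302], [360, 304], [351, 294], [367, 293]] [[-83.3, 26.9], [-84.7, 41.9], [-60.9, 56.3], [-65.1, 23.3]]
top skin [[369, 251], [367, 288], [363, 292], [351, 291], [356, 248]] [[19.9, 2.4], [-54.9, 21.3], [-61.5, 31.1], [-54.9, 55.2], [31.0, 27.9]]
```

```bash
python3 -c "
from plant import ctrl
print(ctrl.close_job())"
```

```text
the job is handed in; nothing more can be done
None
```

The kit is packed and handed in: all four cartons present are in the well, the plate sits level with its near edge under the lip, and the clamp is fully down; I never touched the cup or lotion, and the hand-in gave no verdict.

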